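# Clamp the steel sample evenly in the twin-screw clamp

## Robot

A 6-joint arm with a two-finger parallel gripper is mounted at the origin on a cart in front of the work surface, level with it; the furniture and walls round the work are solid. World frame = base frame: x ahead of the robot, y to its left, z up, the work surface at z = 0. Lengths are in m, angles in rad, forces in N, time in s.
With the tool pointing down it reaches from about 0.25 to 0.775 m from the base axis. Payload 4 kg.
Tool frame: the origin (TCP) lies between the finger pads; the fingertips stand 25 mm ahead of it and the grasp point (between the pads) lies 6 mm ahead of it; z points along the fingers, x is the direction in which the jaws open and shut, and the axes are right-handed (so a half turn about z gives the same grasp; the last joint's range is limited). The gripper opens to 85 mm and grips with 20 to 120 N. Pads are 22 mm wide; open, the fingers measure 114 mm over their backs; the gripper's body (76 mm by 85 mm) begins 54 mm behind the grasp point. The pads swing forward as they close: fully open they stand 13 mm farther back than shut.
Start: joints at [1.106, 0.087, 1.371, -0, 1.684, -0.103], TCP at [0.195, 0.514, 0.256] pointing down, gripper open.
Joint ranges: [-3.1, 3.1], [-0.76, 2.03], [0.27, 2.55], [-1.08, 4.22], [0.17, 2.65], [-2.57, 2.57]. Speed limits (rad/s): [2.79, 2.79, 3.14, 3.14, 3.14, 3.14].

## Interface

Orientations are given as a unit quaternion [x, y, z, w].
In Python, from workcell import bot gives the robot as it stands.
- The arm moves only by the tool play_rows, never from a script. Its arguments are lists of equal length, an entry for each row: "slide": the shift along the tool's x, y, z in m, a list of three; "dr": the turn, a rotation vector about the tool's x, y, z in degrees, a list of three. A call has 1 to 8 rows; each row is the pose to reach, as a shift and turn from the pose commanded when the call began, along the tool's axes at that moment; what a row does not reach only later rows make up. A row lasts 1/8 s, in which the tool goes at most 62.5 mm and 10.7 degrees, less where a joint would pass 70% of its speed; a pose out of reach is approached as far as the arm can. A call with a gripper value outside its range is refused whole. "jaw" is the finger opening in m, from 0 to 0.0854, set as the call begins (left out, the last holds). The fingers move at their own pace and stop on an object; "newtons" is the grip in N (left out, the last holds). Time passes only in rows, so rows that repeat a pose let the fingers close. It gives the time, the measured TCP pose, the force and the opening at its end, in the units of the state.
- bot.observe(): the state, without advancing time (a new reading comes with each control period).
- bot.get_image(name): name is "side" or "top" or "wrist"; returns (picture, depth): 480x640x3 uint8, red, green, blue; 480x640 float32, m along the optical axis (not along the pixel's ray), 0 where there is no reading.
- bot.camera_model(name): a dict with "camera_matrix" (3x3 intrinsics, pixels), "xyz" and "orientation" of the camera in the world. Camera axes: x right, y down, z forward; pixel columns grow to the right and rows downward; lengths in m; the calibration is good to about 2 mm. A picture is of the moment at which its call begins: read the wrist's pose just before it. camera_model takes no time and is no camera call; for the wrist camera it gives the pose at the moment of the call.
- bot.close_job(): hands the job in, once; it reports no verdict.
Trained networks look in the newest picture that a camera, given by its name, has taken for a name from the list of things; names that differ only in an ending like _2 or _b are one class to them, and where a whole thing is asked for, a point or a joint stands for the part that bears it (a point fixed in the world has none). Each returns a list of dicts, best first, with "conf" (0 to 1); they miss things now and then, are a little off and sometimes report something else, mostly with a low value. They report only what shows in the picture. A call takes as long as a camera call.
- bot.boxes_of(camera, thing): "xyz" ([x, y, z] in m, in the coordinates of the camera as it stood for that picture, good to about 4 mm: the middle of the surface that is visible of it).
- bot.masks_of(camera, thing): "mask" (480x640 bool, what is visible of it).
- bot.spot_point(camera, thing): "xyz" ([x, y, z] in m, in the coordinates of the camera as it stood for that picture, good to about 4 mm: a listed point, or the origin of a listed thing).
The state is a dict: "t": time; "joint_pos": joint angles; "dq": joint speeds; "effort": joint torques, N m; "ee_pos": TCP position; "orientation": TCP orientation; "contact_force": force on the tool from outside, world axes, zero at the start; "moment": the same for the moment, N m; "finger_gap": finger opening in m.
Only numpy, scipy, OpenCV 4.12 (cv2) and the standard library are available. Lean on these libraries where they do the work, as an engineer would, in place of code of your own. Each camera call takes 0.05 s, during which the arm holds its last target.

## Task

Push the turned steel sample along the clamp's plate until it is fully home in its V nest under the bar. Then bring the bar down by turning the two knobs clockwise in alternate small steps, never letting it lean more than about two degrees, until the foot holds the sample with about 35 N (feel for it in the knobs, and do not crush it with double that); leave the bar level to about one degree and disturb nothing else.

Things in the scene. Friction and masses are not known exactly. Their poses are not given: they have to be found in the camera images.
- clamp: Twin-screw sample clamp, fixed to the worktop. Dark base plate 145 x 215 x 12 mm; origin on the worktop midway between the screws; +x points away from its open front (the sample is pushed in along +x), y from right screw to left, z up. The plate reaches from x = -95 to +50 mm. Upright screws, 10 mm thick, stand at x = 0, y = +75 and -75 mm.
- nest (a point): Where the sample's axis belongs: on the plate's top face (12 mm above the worktop), midway between the screws, straight under the pressure foot. Behind it two aluminium blocks, 10 mm high, form a 70-degree V open to -x; the sample's 48 mm flange touches both when fully home.
- sample: Turned steel sample with four milled slots in its top, 48 mm flange at the foot narrowing to about 43 mm, 37 mm high, about 0.26 kg, standing loose on the plate in front of the bar, 36 to 50 mm short of its nest. Origin: centre of its underside, z up.
- clamp_bar: Aluminium pressure bar, 18 x 184 x 14 mm (x, y, z), threaded on both screws by brass nuts. Origin: middle of its underside, 76 mm over the worktop when fully up; y along the bar, z up: the tilt of z is how far it leans. It carries the pressure foot.
- foot_mount (a point): Middle of the bar's underside, where the round-ended steel pressure foot (15 mm across) sticks out 19 to 23 mm downward. Its length was set by hand and is not measured: with both knobs at 0 it would clear the sample's top by 4.5 to 7.5 mm. It is sprung: pressed to 35 N, the middle of the bar goes about 2.8 mm further down than at first touch.
- bar_l (a point): Top face of the bar at the left screw (clamp y = +75 mm).
- bar_r (a point): Top face of the bar at the right screw (clamp y = -75 mm).
- knob_l_grip (a point): Left knob (clamp y = +75 mm): upright fluted grey knob, 32 mm across, 26 mm high, on the head of its screw; point on its axis, 14 mm above its underside and 12 mm below its top, 120 mm above the worktop. The knob stays at this height while it turns. Free on all sides; the bar's nut is at least 7 mm below its underside.
- knob_r_grip (a point): Right knob (clamp y = -75 mm), the same; it leans up to 2 degrees.
- knob_l (a joint): Turn of the left knob, rad, 0 to 4, growing clockwise seen from above; starts at 0 to 0.3. Each rad lowers the bar's left end 4.0 mm (0: fully up). Free, it takes 0.16 N m to turn; each newton of the foot's force on the sample adds 0.002 N m on either knob (0.07 at 35 N), and one more rad on one knob adds about 25 N. The screws lock themselves: they stay where left.
- knob_r (a joint): Turn of the right knob, the same for the right end of the bar. If a hand holds a knob still after a step, friction may rest either way (a settling arm can read the load minus 0.16 N m), but the reading still shifts by 0.002 N m for each newton, against the turn.
- gear: Bystander: small steel spur gear, 33 mm across, 16 high, standing on the worktop beside the clamp; origin at the centre of its underside.
- bushing: Bystander: bronze flanged bushing, 32 mm across, 24 high, standing on the worktop beside the clamp; origin at the centre of its underside.
- dust_cap: Bystander: round black cap, 37 mm across, 14 high, standing on the worktop beside the clamp; origin at the centre of its underside.
- vial_a: Bystander: screw-cap vial, 22 mm across, 54 high, standing on the worktop beside the clamp; origin at the centre of its underside.
- vial_b: Bystander: screw-cap vial, 22 mm across, 54 high, standing on the worktop beside the clamp; origin at the centre of its underside.
- tape: Bystander: roll of masking tape, 66 mm across, 19 high, standing on the worktop beside the clamp; origin at the centre of its underside.

How it is judged:
By the outcome, as a careful person would: the job done as asked, in the order asked, and still so for the second after the job is handed in, with the robot touching nothing.
It also fails if it takes over 72 s, if anything falls off the work surface, if the arm or the gripper's body presses on something with over 40 N, if the wrist force passes 120 N, or if a joint passes its speed limit or range.

## Working session

There is one attempt and no reset: what is moved stays moved. The work goes in short steps, Python scripts to look and compute and a tool call to move; the robot and the scene stay as the last step left them, time stands still between calls to the robot, and variables do not carry over. Pictures are saved under pics/ and viewed, and the job is handed in when it is done.

Besides the shell and the picture viewer there is one more tool, called after "Call:" as name(argument=value, ...) on one line, values as JSON. play_rows: Moves the arm, as the interface text tells. Its arguments: {"type":"object","properties":{"slide":{"type":"array","items":{"type":"array","items":{"type":"number"}}},"dr":{"type":"array","items":{"type":"array","items":{"type":"number"}}},"jaw":{"type":"number"},"newtons":{"type":"number"}},"required":["slide","dr"]}

```bash
ls; mkdir -p pics
cat > h.py <<'E'
import numpy as np, cv2
from scipy.spatial.transform import Rotation as R
from workcell import bot
def cam(n):
    m=bot.camera_model(n); return np.array(m["camera_matrix"]),np.array(m["xyz"]),R.from_quat(m["orientation"]) if len(np.shape(m["orientation"]))==1 else R.from_matrix(m["orientation"])
def look(n,fn):
    c=cam(n); im,d=bot.get_image(n); cv2.imwrite("pics/"+fn,im[:,:,::-1]); return im,d,c
def w(c,p): return c[2].apply(p)+c[1]
def proj(c,P):
    q=c[2].inv().apply(np.array(P)-c[1]); u=c[0]@q; return u[:2]/u[2]
def spot(n,c,t,k=2):
    for r in bot.spot_point(n,t)[:k]: print(n,t,round(r["conf"],2),np.round(w(c,np.array(r["xyz"])),4),np.round(proj(c,w(c,np.array(r["xyz"])))))
E
python3 - <<'E'
from h import *
print(bot.observe())
for n in ["top","side"]:
    im,d,c=look(n,n+"0.png"); print(c[1],c[2].as_matrix().round(3).tolist(),c[0].tolist())
    for t in ["clamp","nest","sample","clamp_bar","foot_mount","bar_l","bar_r","knob_l_grip","knob_r_grip"]: spot(n,c,t)
E
```

```text
pics
{'t': 0.0, 'joint_pos': array([ 1.10593312e+00,  8.79381821e-02,  1.37229411e+00,  5.83535366e-06,
        1.68359165e+00, -1.03079331e-01]), 'dq': array([ 2.04267921e-03,  1.91795392e-04, -1.13627848e-03,  6.86511928e-04,
       -8.66653912e-05, -9.30331739e-04]), 'effort': array([ 1.33914797e-03, -3.51852930e+01, -3.13279259e+01,  2.65654660e-05,
        1.04197359e-02,  2.95882060e-06]), 'ee_pos': array([0.19445641, 0.51399225, 0.25512804]), 'orientation': array([ 8.22782141e-01,  5.68355790e-01, -9.79702082e-04,  5.33723699e-04]), 'contact_force': array([-0.75784127,  0.02922421, -0.21626005]), 'moment': array([ 0.01301616, -0.04749473, -0.02066411]), 'finger_gap': 0.08578154430240173}
[0.49216847 0.22324629 0.96787267] [[0.019, -0.999, 0.043], [-1.0, -0.019, 0.0], [0.0, -0.043, -0.999]] [[599.9759531794969, 0.0, 312.4556697486215], [0.0, 599.9759531794969, 238.11411574474099], [0.0, 0.0, 1.0]]
top clamp 0.79 [0.518  0.2358 0.0055] [305. 248.]
top nest 0.63 [0.519  0.2307 0.0137] [308. 247.]
top sample 0.76 [0.4694 0.2265 0.0106] [310. 278.]
top clamp_bar 0.85 [0.519  0.234 
[... 670 characters left out ...]

side nest 0.58 [0.513  0.2348 0.0124] [315. 279.]
side nest 0.46 [ 0.5677  0.0945 -0.0032] [391. 313.]
side sample 0.91 [0.4673 0.2247 0.0078] [295. 291.]
side clamp_bar 0.87 [0.5196 0.229  0.0757] [320. 245.]
side foot_mount 0.67 [0.5199 0.2311 0.0747] [319. 246.]
side bar_l 0.69 [0.5056 0.3079 0.0925] [289. 223.]
side bar_l 0.56 [0.5293 0.1576 0.0911] [349. 250.]
side bar_r 0.69 [0.5056 0.3079 0.0925] [289. 223.]
side bar_r 0.56 [0.5293 0.1576 0.0911] [349. 250.]
side knob_l_grip 0.67 [0.5077 0.3076 0.1199] [290. 208.]
side knob_l_grip 0.32 [ 0.3823  0.336  -0.0014] [221. 283.]
side knob_r_grip 0.9 [0.5316 0.1591 0.1197] [350. 233.]
side knob_r_grip 0.56 [0.528  0.1576 0.0879] [348. 253.]
```

View pics/top0.png

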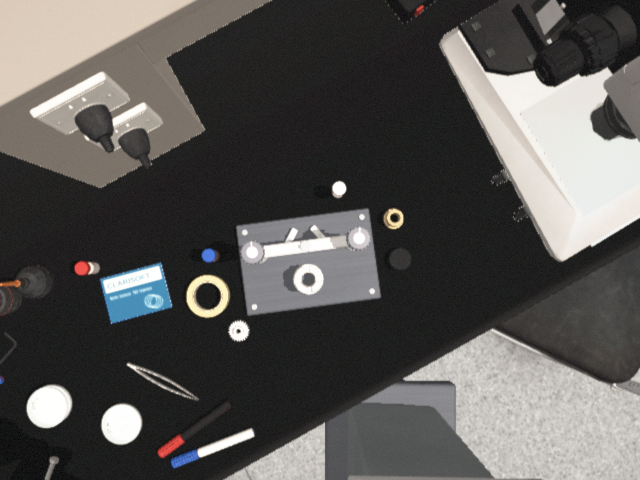

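View pics/side0.png

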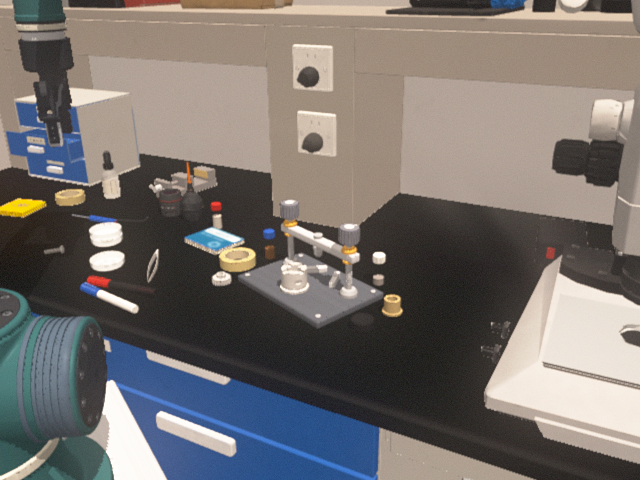

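```bash
cat >> h.py <<'E'
def goal(pos,yaw_x,note=""):
    """slide/dr from current commanded(~measured) pose to TCP pos, tool down with tool x at world yaw (deg)"""
    s=bot.observe(); r0=R.from_quat(s["orientation"])
    a=np.radians(yaw_x); X=np.array([np.cos(a),np.sin(a),0]);Z=np.array([0,0,-1.]);Y=np.cross(Z,X)
    r1=R.from_matrix(np.array([X,Y,Z]).T)
    print(note,"slide",(r0.inv().apply(np.array(pos)-s["ee_pos"])).round(4).tolist(),"dr",np.degrees((r0.inv()*r1).as_rotvec()).round(2).tolist())
def st():
    s=bot.observe(); X=R.from_quat(s["orientation"]).as_matrix()
    print("t",round(s["t"],2),"tcp",s["ee_pos"].round(4),"yaw",np.degrees(np.arctan2(X[1,0],X[0,0])).round(2),"zax",X[:,2].round(4),"F",s["contact_force"].round(2),"M",s["moment"].round(3),"gap",round(s["finger_gap"],4),"q6",s["joint_pos"].round(2))
C0=np.array([0.519,0.2333]); CY=np.radians(9.4)
def cl(x,y,z): 
    c,s=np.cos(CY),np.sin(CY); return np.array([C0[0]+c*x-s*y,C0[1]+s*x+c*y,z])
E
python3 - <<'E'
from h import *
goal(cl(-0.10,0,0.25),99.4)
st()
E
```

```text
slide [-0.1983, 0.3163, 0.0063] dr [0.0, -0.01, -30.13]
t 1.0 tcp [0.1947 0.5144 0.2564] yaw 69.27 zax [ 1.e-04  2.e-04 -1.e+00] F [0.23 0.17 0.35] M [-0.08  -0.064  0.019] gap 0.0854 q6 [ 1.11  0.09  1.37  0.    1.68 -0.1 ]
```

Call:
play_rows(slide=[[-0.198,0.316,0.0],[-0.198,0.316,0.0],[-0.198,0.316,0.0],[-0.198,0.316,0.0],[-0.198,0.316,0.0],[-0.198,0.316,0.0],[-0.198,0.316,0.0],[-0.198,0.316,0.0]], dr=[[0,0,-10],[0,0,-20],[0,0,-30],[0,0,-30],[0,0,-30],[0,0,-30],[0,0,-30],[0,0,-30]], jaw=0.0)

```text
t: 2.0
ee_pos: [0.4203, 0.2171, 0.2563]
orientation: [0.648, 0.761, 0.0, -0.0]
contact_force: [-0.5, 1.3, -0.4]
finger_gap: -0.0001
```

Run:
```python
from h import *
st()
im,d,c=look("wrist","w1.png"); print(c[1],c[2].as_matrix().round(3).tolist())
for t in ["clamp","nest","sample","clamp_bar","foot_mount","bar_l","bar_r","knob_l_grip","knob_r_grip"]: spot("wrist",c,t)
st()
```

```text
t 2.0 tcp [0.4203 0.2171 0.2563] yaw 99.17 zax [-6.e-04  7.e-04 -1.e+00] F [-0.5   1.28 -0.43] M [ 0.011  0.004 -0.052] gap -0.0001 q6 [ 0.36 -0.09  1.54  0.    1.68 -1.37]
[0.35040342 0.20522079 0.37358526] [[-0.159, 0.949, 0.271], [0.987, 0.153, 0.044], [0.001, 0.274, -0.962]]
wrist sample 0.56 [0.471  0.2284 0.0117] [325. 262.]
wrist bar_l 0.77 [0.5094 0.307  0.088 ] [403. 340.]
wrist bar_l 0.59 [0.5311 0.1592 0.083 ] [243. 335.]
wrist bar_r 0.77 [0.5094 0.307  0.088 ] [403. 340.]
wrist bar_r 0.59 [0.5311 0.1592 0.083 ] [243. 335.]
t 2.5 tcp [0.4198 0.2179 0.2563] yaw 99.34 zax [ 1.e-04  1.e-04 -1.e+00] F [-0.14  0.35  0.55] M [-0.002  0.034  0.006] gap -0.0002 q6 [ 0.36 -0.09  1.54  0.    1.68 -1.38]
```

View pics/w1.png

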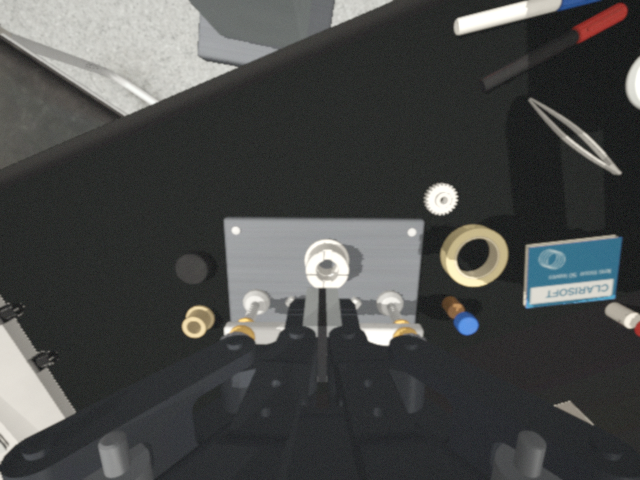

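Run:
```python
from h import *
st()
for n in ["top","wrist"]:
    im,d,c=look(n,n+"_b.png")
    ms=bot.masks_of(n,"clamp")
    m=ms[0]["mask"]; print(n,ms[0]["conf"],m.sum())
    # points by depth near plate top
    v,u=np.nonzero((d>0)); z=d[v,u]
    P=np.c_[(u-c[0][0,2])*z/c[0][0,0],(v-c[0][1,2])*z/c[0][1,1],z]; W=w(c,P)
    near=(np.hypot(W[:,0]-.5,W[:,1]-.23)<.16)
    pl=near&(W[:,2]>.006)&(W[:,2]<.018)
    print("plate z med",np.median(W[pl,2]),pl.sum(), "table z",np.median(W[near&(W[:,2]<.005),2]))
    rect=cv2.minAreaRect(W[pl][:,:2].astype(np.float32)*1000); print(rect)
    for lo,hi,l in [(.11,.14,"knobs"),(.03,.055,"sample")]:
        q=near&(W[:,2]>lo)&(W[:,2]<hi)
        if l=="knobs":
            for s in (W[:,1]>.23,W[:,1]<.23):
                k=q&s
                if k.sum()>10: print(l,k.sum(),W[k].mean(0).round(4),W[k].min(0).round(4),W[k].max(0).round(4))
        else:
            k=q&(np.hypot(W[:,0]-.47,W[:,1]-.226)<.035)
            if k.sum(): print(l,k.sum(),cv2.minEnclosingCircle(W[k][:,:2].astype(np.float32)*1000),np.median(W[k,2]),W[k].min(0),W[k].max(0))
    q=near&(W[:,2]>.078)&(W[:,2]<.1)
    print("bar",q.sum(),cv2.minAreaRect(W[q][:,:2].astype(np.float32)*1000),np.median(W[q,2]))
```

```text
t 2.5 tcp [0.4198 0.2179 0.2563] yaw 99.34 zax [ 1.e-04  1.e-04 -1.e+00] F [-0.14  0.35  0.55] M [-0.002  0.034  0.006] gap -0.0002 q6 [ 0.36 -0.09  1.54  0.    1.68 -1.38]
top 0.57 11236
plate z med 0.01239945025664968 9694 table z 0.00037385433655129363
((513.033935546875, 235.5823974609375), (211.9014892578125, 318.2034912109375), 25.741769790649414)
knobs 449 [0.5066 0.3069 0.1314] [0.4906 0.2912 0.1105] [0.5228 0.3246 0.1371]
knobs 447 [0.529  0.1602 0.1314] [0.5129 0.1429 0.1123] [0.5453 0.1761 0.1367]
sample 454 ((468.2641296386719, 229.60438537597656), 21.25603675842285) 0.048445445058729886 [0.44759788 0.20923211 0.03058843] [0.48910679 0.2507128  0.05439711]
bar 1022 ((518.001708984375, 234.24163818359375), (18.13358497619629, 124.60637664794922), 8.605342864990234) 0.0897426960021413
wrist 0.72 18230
plate z med 0.011803499814543345 17116 table z -0.00024408339732795437
((484.991455078125, 225.6719207763672), (152.94407653808594, 317.81951904296875), 17.37255096435547)
knobs 15 [0.4907 0.3093 0.1116] [0.4892 0.3043 0.1101] [0.4927 0.3163 0.114 ]
knobs 55 [0.5145 0.1537 0.1128] [0.5118 0.1448 0.1101] [0.5196 0.1635 0.1181]
sample 1211 ((467.9008483886719, 228.53062438964844), 21.479022979736328) 0.047225334066126 [0.44666805 0.20754383 0.03000902] [0.48619104 0.24984818 0.05112636]
bar 1721 ((515.862060546875, 232.72125244140625), (21.714128494262695, 183.74258422851562), 8.731886863708496) 0.0887008890522184
```

```bash
cat >> h.py <<'E'
C0=np.array([0.5178,0.2338]); CY=np.radians(8.6)
def incl(p):
    c,s=np.cos(CY),np.sin(CY); d=np.array(p)[:2]-C0; return np.array([c*d[0]+s*d[1],-s*d[0]+c*d[1]]).round(4)
E
python3 - <<'E'
from h import *
goal(cl(-0.094,0,0.051),98.6)
st()
E
```

```text
slide [0.0015, 0.005, 0.2053] dr [0.01, -0.01, 0.68]
t 2.7 tcp [0.4201 0.2175 0.2563] yaw 99.28 zax [ 1.e-04  1.e-04 -1.e+00] F [-0.59 -0.45 -0.62] M [-0.008  0.045  0.046] gap -0.0001 q6 [ 0.36 -0.09  1.54  0.    1.68 -1.38]
```

Call:
play_rows(slide=[[0.0015,0.004,0.05],[0.0015,0.004,0.1],[0.0015,0.004,0.15],[0.0015,0.004,0.185],[0.0015,0.004,0.205],[0.0015,0.004,0.205],[0.0015,0.004,0.205]], dr=[[0,0,0.7],[0,0,0.7],[0,0,0.7],[0,0,0.7],[0,0,0.7],[0,0,0.7],[0,0,0.7]], jaw=0.024)

```text
t: 3.58
ee_pos: [0.4247, 0.2198, 0.0524]
orientation: [0.652, 0.758, 0.001, 0.0]
contact_force: [0.2, -0.0, 0.2]
finger_gap: 0.0239
```

Run:
```python
from h import *
st(); print(incl(bot.observe()["ee_pos"]))
im,d,c=look("side","s2.png")
cv2.imwrite("pics/s2c.png",cv2.resize(im[180:340,200:420,::-1],None,fx=3.5,fy=3.5,interpolation=cv2.INTER_CUBIC))
```

```text
t 3.58 tcp [0.4247 0.2198 0.0524] yaw 98.56 zax [ 1.9e-03  8.0e-04 -1.0e+00] F [ 0.17 -0.03  0.24] M [-0.047  0.021 -0.039] gap 0.0239 q6 [ 0.36  0.06  1.82  0.    1.26 -1.36]
[-0.0941  0.0001]
```

View pics/s2c.png

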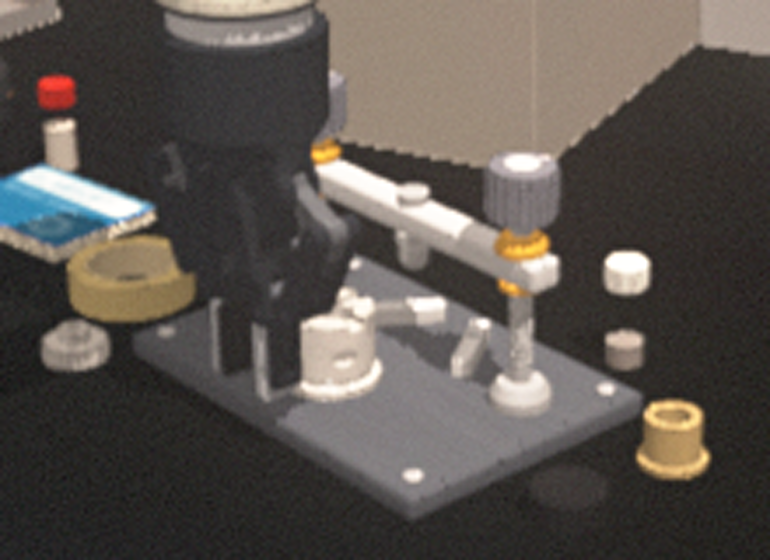

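Call:
play_rows(slide=[[0,0,0],[0,0,0.004],[0,0.01,0.006],[0,0.018,0.006],[0,0.026,0.006],[0,0.034,0.006],[0,0.041,0.006],[0,0.041,0.006]], dr=[[-8,0,0],[-15,0,0],[-15,0,0],[-15,0,0],[-15,0,0],[-15,0,0],[-15,0,0],[-15,0,0]])

```text
t: 4.62
ee_pos: [0.4656, 0.2257, 0.0456]
orientation: [0.647, 0.751, 0.099, 0.086]
contact_force: [0.4, -0.2, -0.0]
finger_gap: 0.024
```

Run:
```python
from h import *
st(); print(incl(bot.observe()["ee_pos"]))
im,d,c=look("side","s3.png")
cv2.imwrite("pics/s3c.png",cv2.resize(im[180:340,200:420,::-1],None,fx=3.5,fy=3.5,interpolation=cv2.INTER_CUBIC))
spot("side",c,"sample")
for t in bot.spot_point("side","sample")[:1]: print(incl(w(c,np.array(t["xyz"]))))
```

```text
t 4.62 tcp [0.4656 0.2257 0.0456] yaw 98.55 zax [ 0.2571  0.0388 -0.9656] F [ 0.45 -0.16 -0.05] M [0.027 0.082 0.031] gap 0.024 q6 [ 0.38  0.01  1.91 -0.07  0.96 -1.31]
[-0.0528 -0.0002]
side sample 0.84 [0.5021 0.2268 0.0102] [312. 284.]
[-0.0166 -0.0045]
```

View pics/s3c.png

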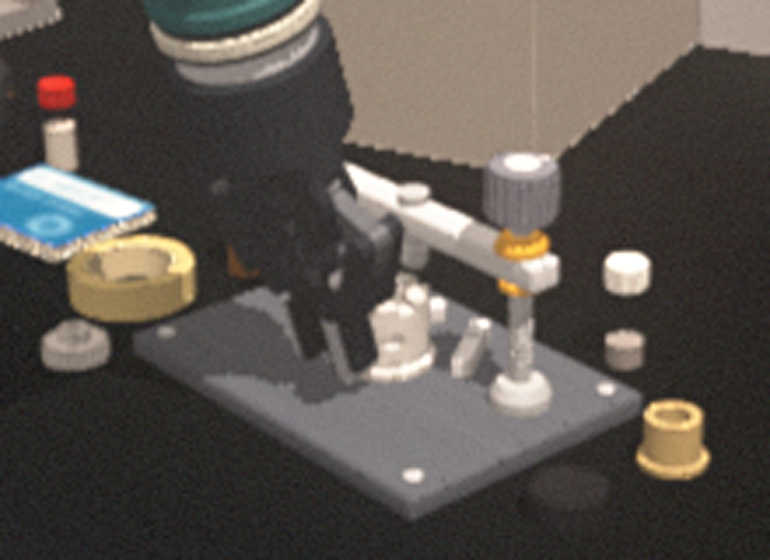

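Call:
play_rows(slide=[[0,0.0058,0.0016],[0,0.0106,0.0028],[0,0.0135,0.0036],[0,0.0135,0.0036]], dr=[[0,0,0],[0,0,0],[0,0,0],[0,0,0]])

```text
t: 5.28
ee_pos: [0.4786, 0.2278, 0.0454]
orientation: [0.647, 0.751, 0.099, 0.085]
contact_force: [-1.0, -0.5, -0.7]
finger_gap: 0.0237
```

Run:
```python
from h import *
st(); print(incl(bot.observe()["ee_pos"]))
im,d,c=look("side","s4.png")
cv2.imwrite("pics/s4c.png",cv2.resize(im[200:320,250:390,::-1],None,fx=5,fy=5,interpolation=cv2.INTER_CUBIC))
for t in bot.spot_point("side","sample")[:1]: print(incl(w(c,np.array(t["xyz"]))))
```

```text
t 5.28 tcp [0.4786 0.2278 0.0454] yaw 98.57 zax [ 0.2563  0.0387 -0.9658] F [-0.97 -0.51 -0.69] M [-0.061  0.167  0.053] gap 0.0237 q6 [ 0.37  0.04  1.88 -0.07  0.96 -1.32]
[-0.0397 -0.0001]
[-0.0076 -0.0045]
```

View pics/s4c.png

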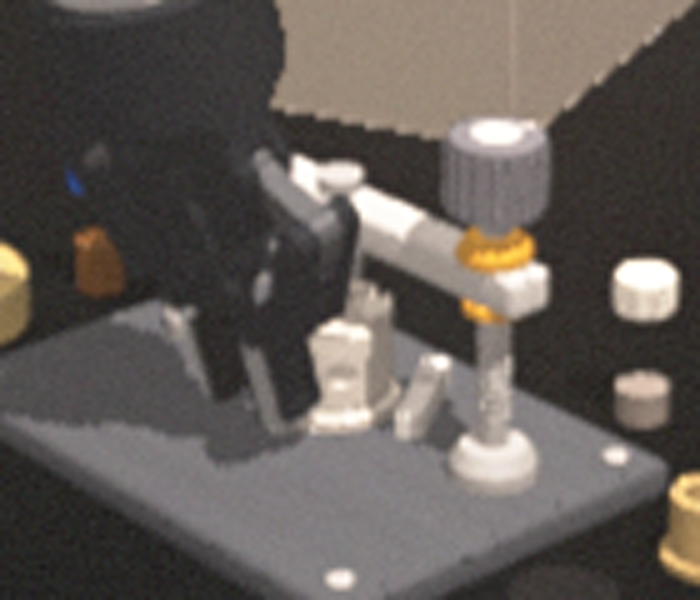

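Call:
play_rows(slide=[[0,0.001,0.0003],[0,0.002,0.0005],[0,0.003,0.0008]], dr=[[0,0,0],[0,0,0],[0,0,0]])

```text
t: 5.75
ee_pos: [0.4812, 0.2282, 0.0454]
orientation: [0.647, 0.751, 0.099, 0.085]
contact_force: [-2.0, -0.7, 1.2]
finger_gap: 0.0239
```

Call:
play_rows(slide=[[0,0.001,0.0003],[0,0.002,0.0005]], dr=[[0,0,0],[0,0,0]])

```text
t: 6.0
ee_pos: [0.4834, 0.2285, 0.0454]
orientation: [0.647, 0.751, 0.099, 0.085]
contact_force: [-0.9, -0.1, -0.5]
finger_gap: 0.024
```

Call:
play_rows(slide=[[0,0.001,0.0003],[0,0.002,0.0005]], dr=[[0,0,0],[0,0,0]])

```text
t: 6.25
ee_pos: [0.4854, 0.2288, 0.0454]
orientation: [0.647, 0.751, 0.099, 0.085]
contact_force: [-1.6, -0.2, 0.8]
finger_gap: 0.0239
```

Run:
```python
from h import *
st(); print(incl(bot.observe()["ee_pos"]))
im,d,c=look("side","s5.png")
cv2.imwrite("pics/s5c.png",cv2.resize(im[200:320,250:390,::-1],None,fx=5,fy=5,interpolation=cv2.INTER_CUBIC))
for t in bot.spot_point("side","sample")[:1]: print(incl(w(c,np.array(t["xyz"]))))
im,d,c=look("top","t5.png")
cv2.imwrite("pics/t5c.png",cv2.resize(im[190:310,240:380,::-1],None,fx=5,fy=5,interpolation=cv2.INTER_CUBIC))
```

```text
t 6.25 tcp [0.4854 0.2288 0.0454] yaw 98.57 zax [ 0.2559  0.0386 -0.9659] F [-1.56 -0.21  0.81] M [-0.069  0.306  0.026] gap 0.0239 q6 [ 0.37  0.05  1.87 -0.07  0.97 -1.32]
[-0.0328 -0.0001]
[-0.0014 -0.0064]
```

View pics/s5c.png

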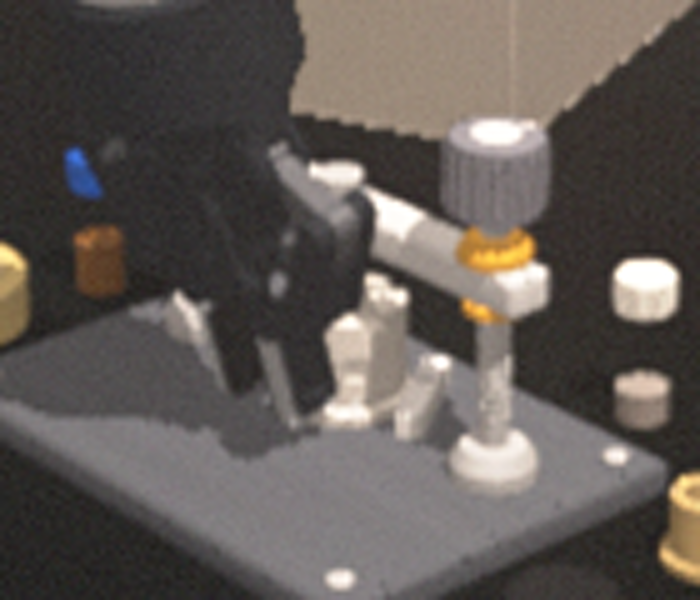

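View pics/t5c.png

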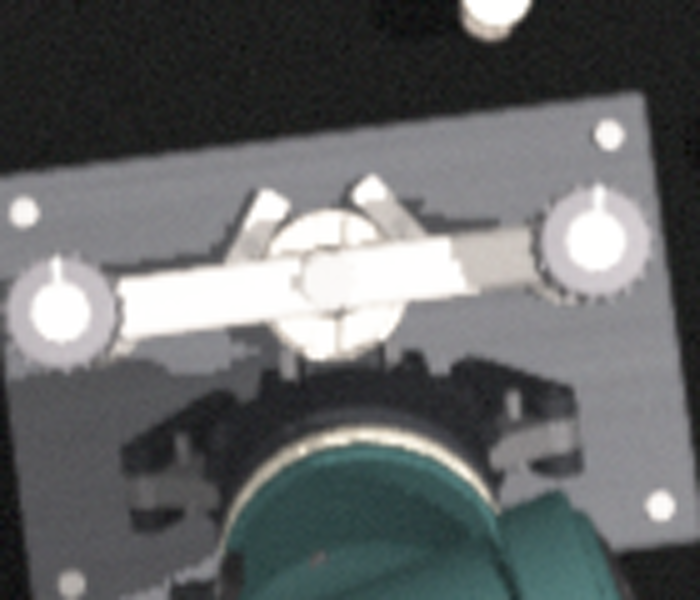

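Call:
play_rows(slide=[[0,0.001,0.0003],[0,0.002,0.0005]], dr=[[0,0,0],[0,0,0]])

```text
t: 6.65
ee_pos: [0.4865, 0.2289, 0.0451]
orientation: [0.647, 0.752, 0.098, 0.084]
contact_force: [-6.6, -1.1, 3.5]
finger_gap: 0.0239
```

Call:
play_rows(slide=[[0,0.001,0.0003],[0,0.0015,0.0004]], dr=[[0,0,0],[0,0,0]])

```text
t: 6.9
ee_pos: [0.4869, 0.229, 0.045]
orientation: [0.647, 0.752, 0.097, 0.084]
contact_force: [-10.2, -1.9, 6.8]
finger_gap: 0.0242
```

Call:
play_rows(slide=[[0.0015,0,0],[-0.0015,0,0],[0,0,0]], dr=[[0,0,0],[0,0,0],[0,0,0]])

```text
t: 7.28
ee_pos: [0.4871, 0.229, 0.0448]
orientation: [0.647, 0.752, 0.097, 0.084]
contact_force: [-7.7, -2.9, 4.8]
finger_gap: 0.0239
```

Run:
```python
from h import *
st(); print(incl(bot.observe()["ee_pos"]))
im,d,c=look("top","t6.png")
cv2.imwrite("pics/t6c.png",cv2.resize(im[190:310,240:380,::-1],None,fx=5,fy=5,interpolation=cv2.INTER_CUBIC))
print(proj(c,cl(0,0,.049)),proj(c,cl(-.03,0,.049)))
```

```text
t 7.28 tcp [0.4871 0.229  0.0448] yaw 98.57 zax [ 0.2517  0.0376 -0.9671] F [-7.69 -2.91  4.78] M [-0.522  1.071 -0.071] gap 0.0239 q6 [ 0.36  0.06  1.86 -0.07  0.97 -1.33]
[-0.0311 -0.0002]
[305.64389124 247.1604005 ] [308.20088658 266.5966644 ]
```

View pics/t6c.png

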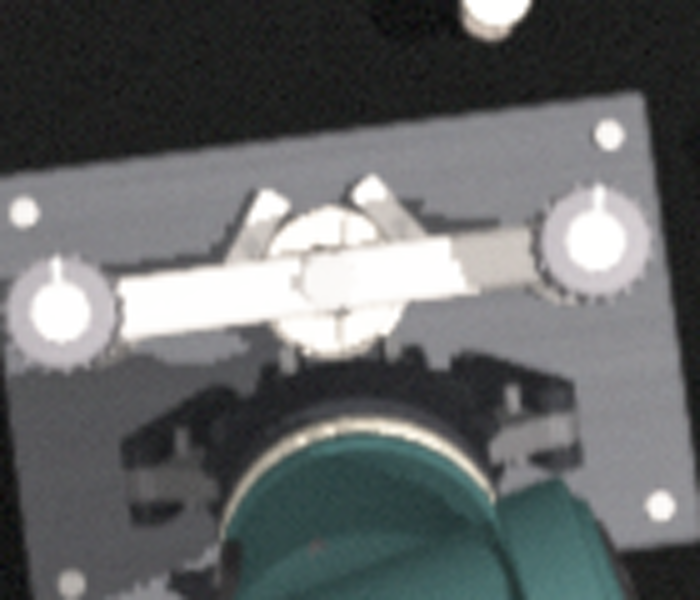

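Call:
play_rows(slide=[[0,-0.015,-0.004],[0,-0.05,-0.013],[0,-0.05,-0.013]], dr=[[0,0,0],[0,0,0],[0,0,0]])

```text
t: 7.7
ee_pos: [0.4356, 0.2212, 0.0443]
orientation: [0.646, 0.752, 0.099, 0.085]
contact_force: [0.0, 0.8, 0.2]
finger_gap: 0.0243
```

Run:
```python
from h import *
from scipy.optimize import least_squares
st(); print(incl(bot.observe()["ee_pos"]))
im,d,c=look("top","t7.png")
cv2.imwrite("pics/t7c.png",cv2.resize(im[200:290,260:360,::-1],None,fx=7,fy=7,interpolation=cv2.INTER_CUBIC))
v,u=np.nonzero(d>0); z=d[v,u]
W=w(c,np.c_[(u-c[0][0,2])*z/c[0][0,0],(v-c[0][1,2])*z/c[0][1,1],z])
cc,ss=np.cos(CY),np.sin(CY); D=W[:,:2]-C0; Q=np.c_[cc*D[:,0]+ss*D[:,1],-ss*D[:,0]+cc*D[:,1]]
k=(W[:,2]>.04)&(W[:,2]<.058)&(np.hypot(*Q.T)<.03)
print(k.sum(),Q[k].min(0),Q[k].max(0),np.median(W[k,2]))
print(cv2.minEnclosingCircle((Q[k]*1000).astype(np.float32)))
# blocks
b=(W[:,2]>.016)&(W[:,2]<.026)&(np.abs(Q[:,1])<.05)&(Q[:,0]>.0)&(Q[:,0]<.045)
for s in (1,-1):
    kk=b&(Q[:,1]*s>0); print("block",s,kk.sum(),cv2.minAreaRect((Q[kk]*1000).astype(np.float32)))
```

```text
t 7.7 tcp [0.4356 0.2212 0.0443] yaw 98.63 zax [ 0.2551  0.0386 -0.9662] F [0.02 0.79 0.23] M [-0.046  0.142  0.019] gap 0.0243 q6 [ 0.39 -0.05  1.97 -0.08  0.97 -1.29]
[-0.0832 -0.0001]
255 [-0.01885809 -0.01908163] [0.02240334 0.01795196] 0.04878141990169316
((1.7333664894104004, -0.36248525977134705), 21.170616149902344)
block 1 108 ((25.325313568115234, 20.413684844970703), (41.33808517456055, 27.348047256469727), 82.46701049804688)
block -1 106 ((25.49500274658203, -25.691190719604492), (47.551246643066406, 27.113691329956055), 70.60176086425781)
```

View pics/t7c.png

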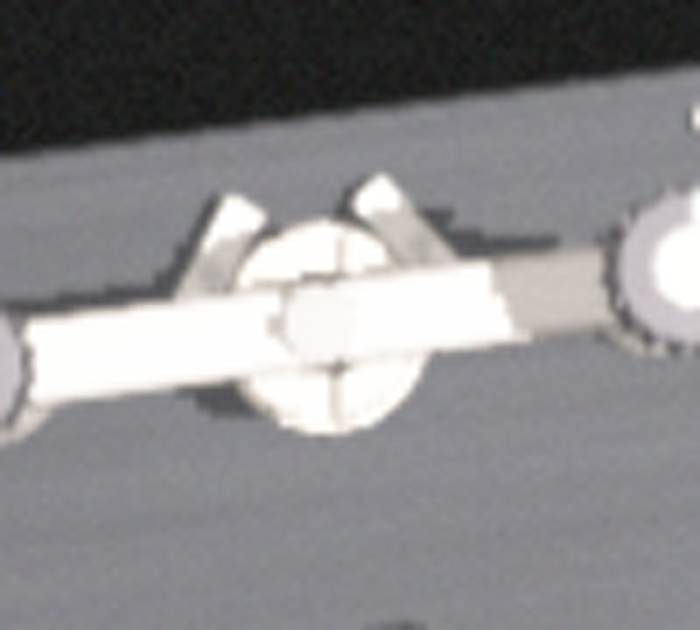

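Call:
play_rows(slide=[[0,0.01,0.0026],[0,0.025,0.0065],[0,0.038,0.01],[0,0.0435,0.0115],[0,0.045,0.012],[0,0.0465,0.0122],[0,0.048,0.0126]], dr=[[0,0,0],[0,0,0],[0,0,0],[0,0,0],[0,0,0],[0,0,0],[0,0,0]], jaw=0.0)

```text
t: 8.62
ee_pos: [0.4834, 0.2284, 0.0446]
orientation: [0.647, 0.752, 0.095, 0.082]
contact_force: [-19.2, -3.7, 15.7]
finger_gap: -0.0001
```

Call:
play_rows(slide=[[0,-0.01,-0.003],[0,-0.05,-0.013],[0,-0.04,-0.075],[0,-0.03,-0.13],[0,-0.03,-0.165],[0,-0.03,-0.165]], dr=[[0,0,0],[0,0,0],[5,0,0],[15,0,0],[15,0,0],[15,0,0]], jaw=0.05)

```text
t: 9.38
ee_pos: [0.4183, 0.219, 0.2009]
orientation: [0.652, 0.758, 0.004, 0.002]
contact_force: [0.4, 0.7, 0.0]
finger_gap: 0.0501
```

```bash
cat >> h.py <<'E'
def knobs(tag):
    im,d,c=look("top",tag+".png")
    cv2.imwrite("pics/"+tag+"c.png",cv2.resize(im[200:290,240:380,::-1],None,fx=5.7,fy=5.7,interpolation=cv2.INTER_CUBIC))
    v,u=np.nonzero(d>0); z=d[v,u]
    W=w(c,np.c_[(u-c[0][0,2])*z/c[0][0,0],(v-c[0][1,2])*z/c[0][1,1],z])
    cc,ss=np.cos(CY),np.sin(CY); D=W[:,:2]-C0; Q=np.c_[cc*D[:,0]+ss*D[:,1],-ss*D[:,0]+cc*D[:,1]]
    for s in (1,-1):
        k=(W[:,2]>.122)&(W[:,2]<.145)&(np.hypot(Q[:,0],Q[:,1]-s*.075)<.03)
        if k.sum()>50:
            (a,b),r=cv2.minEnclosingCircle((W[k,:2]*1000).astype(np.float32)); print("knob","LR"[s<0],"circ",round(a,1),round(b,1),round(r,1),"z",np.median(W[k,2]).round(4),"mean",W[k].mean(0).round(4))
    k=(W[:,2]>.060)&(W[:,2]<.1)&(np.abs(Q[:,0])<.007)&(np.abs(Q[:,1])<.055)&(np.abs(Q[:,1])>.011)
    if k.sum()>50:
        p=np.polyfit(Q[k,1],W[k,2],1); r=W[k,2]-np.polyval(p,Q[k,1]); k2=np.abs(r)<.003; p=np.polyfit(Q[k][k2,1],W[k][k2,2],1)
        print("bar mid z %.4f lean %.2f deg (left up +)"%(p[1],np.degrees(p[0])),k2.sum())
    k=(W[:,2]>.04)&(W[:,2]<.058)&(np.hypot(*Q.T)<.03)
    if k.sum()>50: print("sample",cv2.minEnclosingCircle((Q[k]*1000).astype(np.float32)))
    return im,d,c
E
python3 - <<'E'
from h import *
st(); print(incl(bot.observe()["ee_pos"]))
knobs("t8")
goal([0.5066,0.3069,0.195],98.6,"L")
E
```

```text
t 9.38 tcp [0.4183 0.219  0.2009] yaw 98.55 zax [ 0.008  0.003 -1.   ] F [0.38 0.73 0.  ] M [-0.009 -0.022 -0.05 ] gap 0.0501 q6 [ 0.36 -0.08  1.64 -0.    1.56 -1.36]
[-0.1006  0.0003]
knob L circ 506.7 307.9 16.8 z 0.1323 mean [0.5066 0.3073 0.1321]
knob R circ 529.2 159.5 17.0 z 0.1322 mean [0.5291 0.1599 0.132 ]
bar mid z 0.0899 lean 0.33 deg (left up +) 549
sample ((1.7026957273483276, -0.4742604196071625), 21.1912899017334)
L slide [0.074, 0.1017, 0.0038] dr [0.22, -0.04, -0.04]
```

View pics/t8c.png

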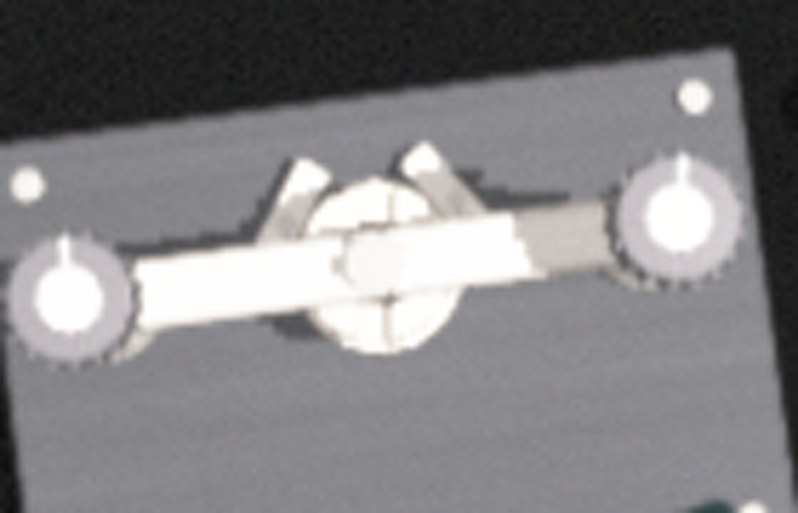

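Call:
play_rows(slide=[[0.04,0.05,0.0],[0.073,0.1,0.004],[0.074,0.102,0.025],[0.074,0.102,0.05],[0.074,0.102,0.068],[0.074,0.102,0.074],[0.074,0.102,0.074]], dr=[[0.2,0,0],[0.2,0,0],[0.2,0,0],[0.2,0,0],[0.2,0,0],[0.2,0,0],[0.2,0,0]], jaw=0.05)

```text
t: 10.3
ee_pos: [0.5056, 0.3065, 0.1227]
orientation: [0.652, 0.758, -0.002, -0.001]
contact_force: [-1.1, 0.2, 0.3]
finger_gap: 0.0499
```

Run:
```python
from h import *
st(); print(incl(bot.observe()["ee_pos"]))
im,d,c=look("side","s8.png")
cv2.imwrite("pics/s8c.png",cv2.resize(im[150:310,220:420,::-1],None,fx=3.7,fy=3.7,interpolation=cv2.INTER_CUBIC))
```

```text
t 10.3 tcp [0.5056 0.3065 0.1227] yaw 98.56 zax [-3.9e-03 -6.0e-04 -1.0e+00] F [-1.07  0.19  0.34] M [-0.006  0.037 -0.016] gap 0.0499 q6 [ 0.45  0.24  1.46  0.    1.44 -1.27]
[-0.0011  0.0737]
```

View pics/s8c.png

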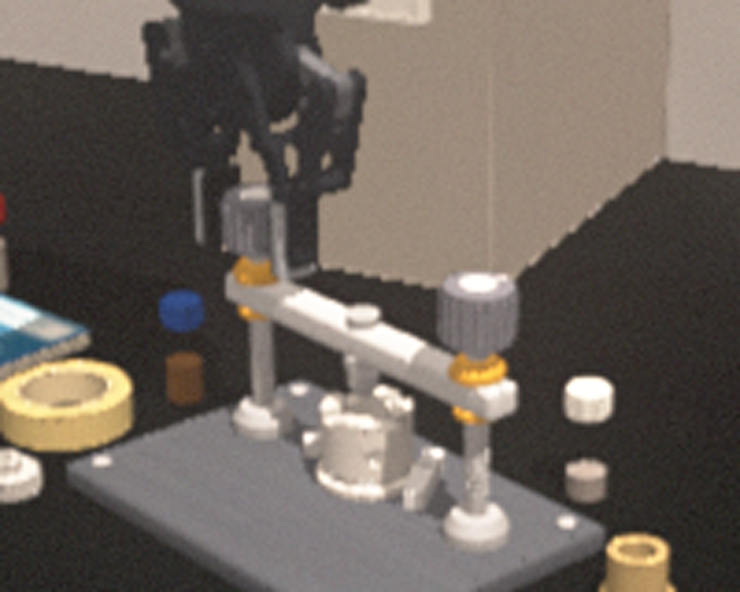

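Call:
play_rows(slide=[[0.0008,0.001,-0.004],[0.0008,0.001,-0.004]], dr=[[0,0,0],[0,0,0]])

```text
t: 10.6
ee_pos: [0.5076, 0.3081, 0.1287]
orientation: [0.652, 0.758, 0.0, -0.001]
contact_force: [0.4, -0.4, 0.1]
finger_gap: 0.0496
```

Call:
play_rows(slide=[[0,0,0],[0,0,0],[0,0,0]], dr=[[0,0,0],[0,0,0],[0,0,0]], jaw=0.025, newtons=50)

```text
t: 10.98
ee_pos: [0.507, 0.308, 0.1278]
orientation: [0.652, 0.758, -0.001, -0.001]
contact_force: [-1.5, 0.1, 3.7]
finger_gap: 0.0306
```

Run:
```python
from h import *
st(); print(incl(bot.observe()["ee_pos"]))
```

```text
t 10.97 tcp [0.507  0.308  0.1278] yaw 98.58 zax [-2.3e-03  6.0e-04 -1.0e+00] F [-1.46  0.12  3.74] M [0.106 0.171 0.029] gap 0.0306 q6 [ 0.45  0.24  1.45  0.    1.45 -1.27]
[0.0004 0.075 ]
```

Call:
play_rows(slide=[[0,0,0],[0,0,0],[0,0,0],[0,0,0],[0,0,0],[0,0,0]], dr=[[0,0,8],[0,0,16],[0,0,24],[0,0,32],[0,0,40],[0,0,40]])

```text
t: 11.72
ee_pos: [0.5071, 0.3086, 0.1278]
orientation: [0.872, 0.49, -0.0, -0.001]
contact_force: [-0.5, 4.1, 5.6]
finger_gap: 0.0306
```

Run:
```python
from h import *
for i in range(4):
  st(); 
  if i<2: bot.get_image("top")
knobs("t9")
```

```text
t 11.72 tcp [0.5071 0.3086 0.1278] yaw 58.66 zax [-0.0018  0.0018 -1.    ] F [-0.51  4.13  5.58] M [ 0.549  0.033 -0.215] gap 0.0306 q6 [ 0.45  0.24  1.45  0.    1.45 -0.57]
t 11.78 tcp [0.5071 0.3086 0.1278] yaw 58.7 zax [-0.0018  0.0018 -1.    ] F [0.02 3.3  4.87] M [ 0.597  0.043 -0.223] gap 0.0306 q6 [ 0.45  0.24  1.45  0.    1.45 -0.57]
t 11.82 tcp [0.5071 0.3086 0.1278] yaw 58.69 zax [-0.0018  0.0018 -1.    ] F [-1.26  4.54  4.33] M [ 0.658  0.06  -0.125] gap 0.0304 q6 [ 0.45  0.24  1.45  0.    1.45 -0.57]
t 11.82 tcp [0.5071 0.3086 0.1278] yaw 58.69 zax [-0.0018  0.0018 -1.    ] F [-1.26  4.54  4.33] M [ 0.658  0.06  -0.125] gap 0.0304 q6 [ 0.45  0.24  1.45  0.    1.45 -0.57]
knob R circ 529.3 159.4 16.9 z 0.1322 mean [0.5291 0.1599 0.132 ]
bar mid z 0.0886 lean -0.58 deg (left up +) 311
sample ((1.7567576169967651, -0.4055880010128021), 21.20760726928711)
```

Call:
play_rows(slide=[[0,0,0],[0,0,0],[0,0,-0.045],[-0.035,0.03,-0.045],[-0.08,0.067,-0.045],[-0.115,0.096,-0.045],[-0.115,0.096,-0.02],[-0.115,0.096,0]], dr=[[0,0,0],[0,0,0],[0,0,-5],[0,0,-15],[0,0,-25],[0,0,-35],[0,0,-40],[0,0,-40]], jaw=0.05)

```text
t: 12.88
ee_pos: [0.5283, 0.1579, 0.1255]
orientation: [0.653, 0.758, -0.002, -0.001]
contact_force: [0.7, 1.0, -0.2]
finger_gap: 0.0499
```

Call:
play_rows(slide=[[0,0,0],[0,0,0],[0,0,0]], dr=[[0,0,0],[0,0,0],[0,0,0]], jaw=0.025)

```text
t: 13.25
ee_pos: [0.5268, 0.1593, 0.1245]
orientation: [0.652, 0.758, -0.004, -0.003]
contact_force: [-2.2, -0.5, -13.0]
finger_gap: 0.0304
```

Run:
```python
from h import *
st(); print(incl(bot.observe()["ee_pos"]))
knobs("t10")
im,d,c=look("side","s10.png")
cv2.imwrite("pics/s10c.png",cv2.resize(im[150:310,220:420,::-1],None,fx=3.7,fy=3.7,interpolation=cv2.INTER_CUBIC))
st()
```

```text
t 13.25 tcp [0.5268 0.1593 0.1245] yaw 98.6 zax [-0.0094 -0.0018 -1.    ] F [ -2.24  -0.53 -13.  ] M [0.023 0.436 0.105] gap 0.0304 q6 [ 0.19  0.16  1.56  0.    1.44 -1.53]
[-0.0023 -0.075 ]
knob L circ 506.9 307.9 16.8 z 0.1325 mean [0.5066 0.3073 0.1322]
bar mid z 0.0887 lean -1.31 deg (left up +) 270
sample ((1.7712645530700684, -0.2641938030719757), 21.155439376831055)
t 13.35 tcp [0.5268 0.1593 0.1246] yaw 98.6 zax [-0.0092 -0.0017 -1.    ] F [ -3.4    0.82 -15.52] M [0.055 0.462 0.085] gap 0.0304 q6 [ 0.19  0.16  1.56  0.    1.44 -1.53]
```

View pics/s10c.png

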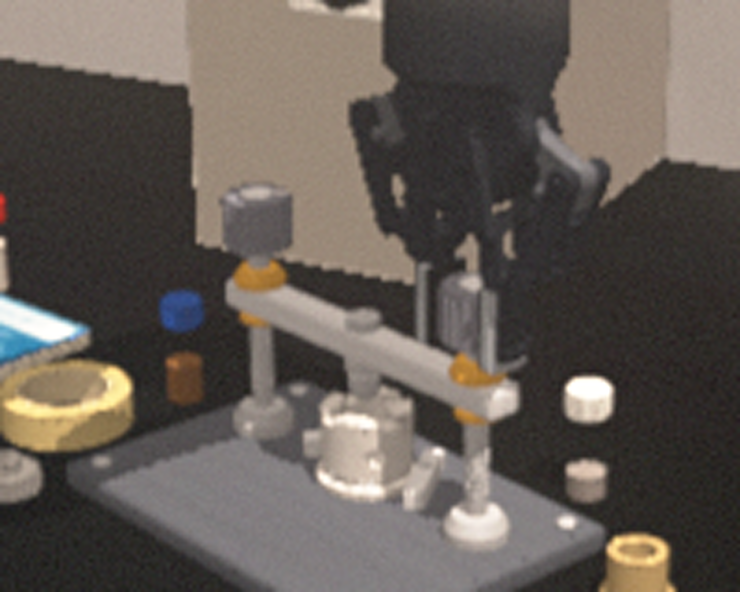

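Call:
play_rows(slide=[[0,0,0],[0,0,0],[0,0,0]], dr=[[0,0,0],[0,0,0],[0,0,0]], jaw=0.05)

```text
t: 13.72
ee_pos: [0.5305, 0.1597, 0.1297]
orientation: [0.652, 0.758, 0.001, 0.001]
contact_force: [0.4, -0.8, 0.4]
finger_gap: 0.0498
```

Run:
```python
from h import *
st(); print(incl(bot.observe()["ee_pos"]))
knobs("t11")
goal([0.5296,0.1602,0.128],98.6)
```

```text
t 13.72 tcp [0.5305 0.1597 0.1297] yaw 98.57 zax [ 2.4e-03  5.0e-04 -1.0e+00] F [ 0.44 -0.79  0.36] M [-0.005 -0.063  0.009] gap 0.0498 q6 [ 0.19  0.15  1.55  0.    1.43 -1.53]
[ 0.0015 -0.0752]
knob L circ 506.7 307.6 16.7 z 0.1323 mean [0.5066 0.3073 0.1321]
bar mid z 0.0886 lean -1.08 deg (left up +) 270
sample ((1.7475429773330688, -0.35294896364212036), 21.172534942626953)
 slide [0.0006, -0.0004, 0.0012] dr [0.07, -0.01, -0.04]
```

Call:
play_rows(slide=[[0,-0.0005,0.001],[0,-0.0005,0.001],[0,-0.0005,0.001]], dr=[[0,0,0],[0,0,0],[0,0,0]], jaw=0.025)

```text
t: 14.15
ee_pos: [0.5288, 0.1596, 0.1271]
orientation: [0.652, 0.758, -0.0, -0.001]
contact_force: [-1.1, 0.6, 5.0]
finger_gap: 0.0307
```

Call:
play_rows(slide=[[0,0,0],[0,0,0],[0,0,0],[0,0,0]], dr=[[0,0,8],[0,0,16],[0,0,24],[0,0,32]])

```text
t: 14.65
ee_pos: [0.5289, 0.1603, 0.1271]
orientation: [0.837, 0.547, 0.0, -0.001]
contact_force: [-0.7, 1.8, 5.8]
finger_gap: 0.031
```

Run:
```python
from h import *
st()
```

```text
t 14.65 tcp [0.5289 0.1603 0.1271] yaw 66.36 zax [-0.001   0.0017 -1.    ] F [-0.73  1.81  5.83] M [0.464 0.028 0.172] gap 0.031 q6 [ 0.19  0.15  1.56  0.    1.43 -0.97]
```

Call:
play_rows(slide=[[0,0,0]], dr=[[0,0,4]])

```text
t: 14.78
ee_pos: [0.5289, 0.1604, 0.1271]
orientation: [0.855, 0.519, 0.0, -0.001]
contact_force: [0.7, 1.3, 4.5]
finger_gap: 0.0305
```

Run:
```python
from h import *
st()
```

```text
t 14.78 tcp [0.5289 0.1604 0.1271] yaw 62.47 zax [-0.001   0.0018 -1.    ] F [0.73 1.29 4.54] M [0.478 0.076 0.155] gap 0.0305 q6 [ 0.19  0.15  1.56  0.    1.43 -0.9 ]
```

Call:
play_rows(slide=[[0,0,0]], dr=[[0,0,4]])

```text
t: 14.9
ee_pos: [0.529, 0.1605, 0.1271]
orientation: [0.873, 0.489, 0.0, -0.001]
contact_force: [1.0, 2.3, 4.7]
finger_gap: 0.0307
```

Run:
```python
from h import *
st()
knobs("t12")
st()
```

```text
t 14.9 tcp [0.529  0.1605 0.1271] yaw 58.49 zax [-8.e-04  2.e-03 -1.e+00] F [0.99 2.27 4.65] M [0.568 0.018 0.167] gap 0.0307 q6 [ 0.19  0.15  1.56  0.    1.43 -0.83]
knob L circ 506.7 307.6 16.6 z 0.1322 mean [0.5066 0.3074 0.132 ]
bar mid z 0.0869 lean 0.36 deg (left up +) 320
sample ((1.8477985858917236, -0.34916767477989197), 21.25642204284668)
t 14.95 tcp [0.529  0.1605 0.1271] yaw 58.4 zax [-8.e-04  2.e-03 -1.e+00] F [-0.45  2.14  4.62] M [ 0.545 -0.041 -0.034] gap 0.0306 q6 [ 0.19  0.15  1.56  0.    1.43 -0.83]
```

Call:
play_rows(slide=[[0,0,0],[0,0,-0.02],[0,0,-0.045],[0.045,-0.038,-0.045],[0.09,-0.076,-0.045],[0.114,-0.096,-0.045],[0.114,-0.096,-0.015],[0.114,-0.096,-0.001]], dr=[[0,0,0],[0,0,0],[0,0,-8],[0,0,-18],[0,0,-28],[0,0,-38],[0,0,-40],[0,0,-40]], jaw=0.05)

```text
t: 15.95
ee_pos: [0.5043, 0.3061, 0.1238]
orientation: [0.652, 0.758, -0.004, -0.002]
contact_force: [0.2, 0.0, -0.2]
finger_gap: 0.0499
```

Call:
play_rows(slide=[[0,0,0],[0,0,0],[0,0,0]], dr=[[0,0,0],[0,0,0],[0,0,0]])

```text
t: 16.32
ee_pos: [0.5065, 0.3066, 0.1283]
orientation: [0.653, 0.758, -0.0, -0.001]
contact_force: [1.0, -0.3, 0.1]
finger_gap: 0.0498
```

Run:
```python
from h import *
st(); print(incl(bot.observe()["ee_pos"]))
knobs("t13")
goal([0.507,0.3078,0.128],98.6)
```

```text
t 16.32 tcp [0.5065 0.3066 0.1283] yaw 98.52 zax [-1.3e-03  5.0e-04 -1.0e+00] F [ 0.97 -0.28  0.07] M [-0.033 -0.019  0.036] gap 0.0498 q6 [ 0.45  0.24  1.46  0.    1.45 -1.27]
[-0.0002  0.0736]
knob R circ 529.3 159.5 16.9 z 0.1322 mean [0.5291 0.16   0.132 ]
bar mid z 0.0864 lean -0.54 deg (left up +) 270
sample ((1.779861330986023, -0.3593917191028595), 21.205923080444336)
 slide [0.0011, 0.0007, 0.0002] dr [-0.08, -0.04, -0.07]
```

View pics/t13c.png

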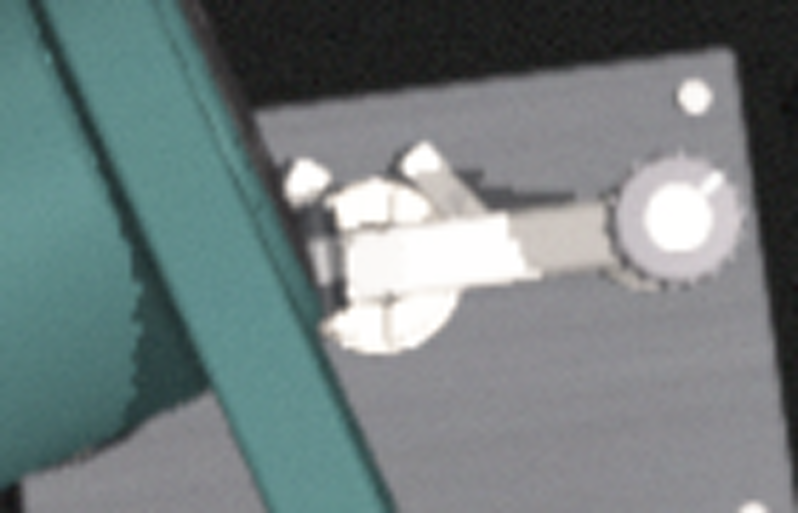

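Call:
play_rows(slide=[[0.001,0.0007,0],[0.001,0.0007,0],[0.001,0.0007,0]], dr=[[0,0,0],[0,0,0],[0,0,0]], jaw=0.025)

```text
t: 16.75
ee_pos: [0.5067, 0.308, 0.128]
orientation: [0.652, 0.758, -0.001, -0.001]
contact_force: [-1.4, -0.7, 3.9]
finger_gap: 0.0306
```

Call:
play_rows(slide=[[0,0,0],[0,0,0],[0,0,0],[0,0,0]], dr=[[0,0,8],[0,0,16],[0,0,24],[0,0,28]])

```text
t: 17.25
ee_pos: [0.5067, 0.3085, 0.1279]
orientation: [0.817, 0.577, -0.0, -0.001]
contact_force: [-0.7, 0.5, 4.0]
finger_gap: 0.0308
```

Run:
```python
from h import *
st()
```

```text
t 17.25 tcp [0.5067 0.3085 0.1279] yaw 70.46 zax [-0.0015  0.0013 -1.    ] F [-0.74  0.53  4.03] M [0.106 0.012 0.135] gap 0.0308 q6 [ 0.45  0.24  1.45  0.    1.45 -0.78]
```

Call:
play_rows(slide=[[0,0,0]], dr=[[0,0,4]])

```text
t: 17.38
ee_pos: [0.5068, 0.3086, 0.128]
orientation: [0.836, 0.548, -0.0, -0.001]
contact_force: [-0.4, 1.6, 3.3]
finger_gap: 0.0308
```

Run:
```python
from h import *
st()
```

```text
t 17.38 tcp [0.5068 0.3086 0.128 ] yaw 66.49 zax [-0.0014  0.0015 -1.    ] F [-0.37  1.57  3.28] M [0.244 0.065 0.171] gap 0.0308 q6 [ 0.45  0.24  1.45  0.    1.45 -0.71]
```

Call:
play_rows(slide=[[0,0,0]], dr=[[0,0,4]])

```text
t: 17.5
ee_pos: [0.5068, 0.3087, 0.128]
orientation: [0.855, 0.519, -0.0, -0.001]
contact_force: [0.0, 2.3, 3.2]
finger_gap: 0.0305
```

Run:
```python
from h import *
st()
```

```text
t 17.5 tcp [0.5068 0.3087 0.128 ] yaw 62.49 zax [-0.0014  0.0017 -1.    ] F [0.04 2.28 3.16] M [ 0.267 -0.002  0.147] gap 0.0305 q6 [ 0.45  0.24  1.45  0.    1.45 -0.64]
```

Call:
play_rows(slide=[[0,0,0]], dr=[[0,0,4]])

```text
t: 17.62
ee_pos: [0.5068, 0.3088, 0.1279]
orientation: [0.873, 0.489, -0.0, -0.001]
contact_force: [-0.2, 1.0, 3.2]
finger_gap: 0.0305
```

Run:
```python
from h import *
st()
knobs("t14")
im,d,c=look("side","s14.png")
cv2.imwrite("pics/s14c.png",cv2.resize(im[200:310,270:390,::-1],None,fx=5,fy=5,interpolation=cv2.INTER_CUBIC))
st()
```

```text
t 17.62 tcp [0.5068 0.3088 0.1279] yaw 58.49 zax [-0.0012  0.0018 -1.    ] F [-0.21  1.05  3.18] M [ 0.257 -0.065  0.211] gap 0.0305 q6 [ 0.45  0.24  1.45  0.    1.45 -0.57]
knob R circ 529.4 159.6 16.9 z 0.1323 mean [0.5291 0.16   0.1321]
bar mid z 0.0855 lean -1.06 deg (left up +) 312
sample ((1.8555233478546143, -0.3431570827960968), 21.264347076416016)
t 17.73 tcp [0.5068 0.3088 0.128 ] yaw 58.58 zax [-0.0013  0.0019 -1.    ] F [-1.09  2.03  4.24] M [ 0.357 -0.052 -0.156] gap 0.0309 q6 [ 0.45  0.24  1.45  0.    1.45 -0.57]
```

View pics/s14c.png

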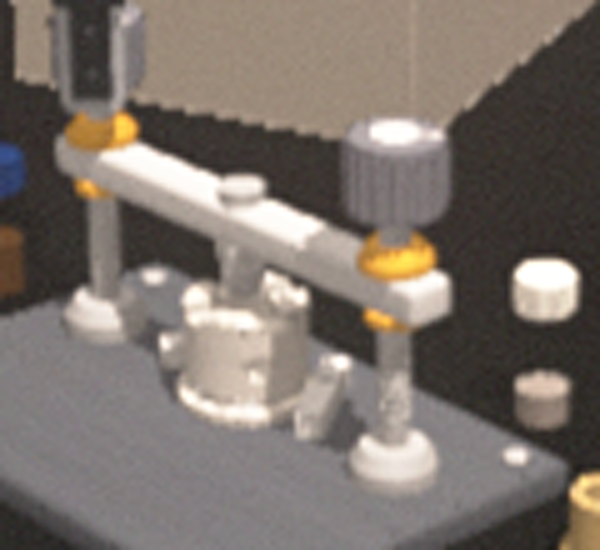

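Call:
play_rows(slide=[[0,0,0],[0,0,-0.02],[0,0,-0.045],[-0.045,0.038,-0.045],[-0.09,0.076,-0.045],[-0.1145,0.096,-0.045],[-0.1145,0.096,-0.015],[-0.1145,0.096,0.001]], dr=[[0,0,0],[0,0,0],[0,0,-8],[0,0,-18],[0,0,-28],[0,0,-38],[0,0,-40],[0,0,-40]], jaw=0.05)

```text
t: 18.73
ee_pos: [0.5272, 0.1591, 0.1235]
orientation: [0.653, 0.758, -0.003, -0.002]
contact_force: [-0.8, 0.3, -0.5]
finger_gap: 0.05
```

Call:
play_rows(slide=[[0,0,0],[0,0,0],[0,0,0]], dr=[[0,0,0],[0,0,0],[0,0,0]])

```text
t: 19.1
ee_pos: [0.5291, 0.1606, 0.1271]
orientation: [0.652, 0.758, -0.0, -0.0]
contact_force: [0.5, -0.2, -0.8]
finger_gap: 0.0497
```

Run:
```python
from h import *
st(); print(incl(bot.observe()["ee_pos"]))
knobs("t15")
goal([0.529,0.1601,0.128],98.6)
```

```text
t 19.1 tcp [0.5291 0.1606 0.1271] yaw 98.61 zax [-1.4e-03 -1.0e-04 -1.0e+00] F [ 0.47 -0.19 -0.79] M [ 0.029  0.008 -0.003] gap 0.0497 q6 [ 0.19  0.16  1.55  0.    1.43 -1.53]
[ 0.0002 -0.0741]
knob L circ 506.8 307.9 16.8 z 0.1323 mean [0.5066 0.3074 0.1321]
bar mid z 0.0858 lean -0.93 deg (left up +) 272
sample ((1.7842414379119873, -0.3463505804538727), 21.20436668395996)
 slide [-0.0004, -0.0001, -0.0009] dr [-0.08, -0.01, 0.01]
```

View pics/t15c.png

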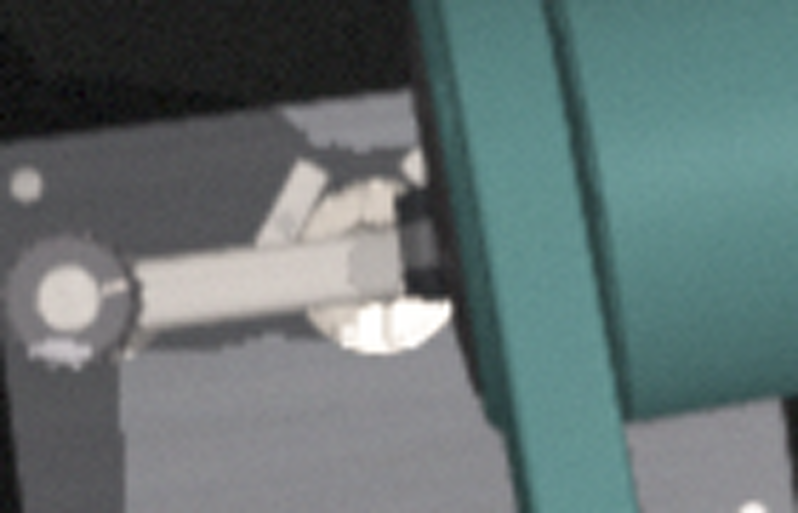

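Call:
play_rows(slide=[[0,0,-0.001],[0,0,-0.001],[0,0,-0.001]], dr=[[0,0,0],[0,0,0],[0,0,0]], jaw=0.025)

```text
t: 19.52
ee_pos: [0.5289, 0.1596, 0.1279]
orientation: [0.652, 0.758, -0.001, -0.0]
contact_force: [-1.7, -3.7, 3.8]
finger_gap: 0.0306
```

Call:
play_rows(slide=[[0,0,0],[0,0,0],[0,0,0]], dr=[[0,0,8],[0,0,16],[0,0,20]])

```text
t: 19.9
ee_pos: [0.5289, 0.1601, 0.1279]
orientation: [0.775, 0.632, -0.001, -0.001]
contact_force: [-1.3, -0.2, 4.5]
finger_gap: 0.0304
```

Run:
```python
from h import *
st()
```

```text
t 19.9 tcp [0.5289 0.1601 0.1279] yaw 78.44 zax [-1.9e-03 -2.0e-04 -1.0e+00] F [-1.32 -0.19  4.47] M [-0.319  0.125  0.19 ] gap 0.0304 q6 [ 0.19  0.15  1.55  0.    1.43 -1.18]
```

Call:
play_rows(slide=[[0,0,0]], dr=[[0,0,4]])

```text
t: 20.02
ee_pos: [0.5289, 0.1602, 0.1279]
orientation: [0.796, 0.605, -0.001, -0.001]
contact_force: [-1.0, -0.6, 4.0]
finger_gap: 0.0306
```

Run:
```python
from h import *
st()
```

```text
t 20.02 tcp [0.5289 0.1602 0.1279] yaw 74.46 zax [-0.002 -0.    -1.   ] F [-0.99 -0.56  4.03] M [-0.245  0.125  0.091] gap 0.0306 q6 [ 0.19  0.15  1.55  0.    1.43 -1.11]
```

Call:
play_rows(slide=[[0,0,0]], dr=[[0,0,4]])

```text
t: 20.15
ee_pos: [0.5289, 0.1603, 0.1279]
orientation: [0.817, 0.577, -0.001, -0.001]
contact_force: [-1.6, -0.7, 4.1]
finger_gap: 0.0306
```

Run:
```python
from h import *
st()
```

```text
t 20.15 tcp [0.5289 0.1603 0.1279] yaw 70.46 zax [-1.8e-03  2.0e-04 -1.0e+00] F [-1.63 -0.67  4.11] M [-0.216  0.117  0.18 ] gap 0.0306 q6 [ 0.19  0.15  1.55  0.    1.43 -1.04]
```

Call:
play_rows(slide=[[0,0,0]], dr=[[0,0,4]])

```text
t: 20.27
ee_pos: [0.529, 0.1604, 0.1279]
orientation: [0.836, 0.548, -0.001, -0.001]
contact_force: [0.4, -1.6, 4.2]
finger_gap: 0.0308
```

Run:
```python
from h import *
st()
```

```text
t 20.27 tcp [0.529  0.1604 0.1279] yaw 66.46 zax [-1.7e-03  4.0e-04 -1.0e+00] F [ 0.38 -1.57  4.19] M [-0.232  0.078  0.146] gap 0.0308 q6 [ 0.19  0.15  1.55  0.    1.43 -0.97]
```

Call:
play_rows(slide=[[0,0,0]], dr=[[0,0,4]])

```text
t: 20.4
ee_pos: [0.529, 0.1604, 0.1279]
orientation: [0.855, 0.518, -0.001, -0.001]
contact_force: [-0.4, -0.2, 4.3]
finger_gap: 0.0305
```

Run:
```python
from h import *
st()
```

```text
t 20.4 tcp [0.529  0.1604 0.1279] yaw 62.46 zax [-1.6e-03  5.0e-04 -1.0e+00] F [-0.44 -0.23  4.32] M [-0.134  0.047  0.152] gap 0.0305 q6 [ 0.19  0.15  1.55  0.    1.43 -0.9 ]
```

Call:
play_rows(slide=[[0,0,0]], dr=[[0,0,4]])

```text
t: 20.52
ee_pos: [0.529, 0.1605, 0.1279]
orientation: [0.873, 0.488, -0.0, -0.001]
contact_force: [-0.4, -0.4, 3.7]
finger_gap: 0.0307
```

Run:
```python
from h import *
st()
knobs("t16")
im,d,c=look("side","s16.png")
cv2.imwrite("pics/s16c.png",cv2.resize(im[200:310,270:390,::-1],None,fx=5,fy=5,interpolation=cv2.INTER_CUBIC))
st()
```

```text
t 20.52 tcp [0.529  0.1605 0.1279] yaw 58.47 zax [-1.5e-03  7.0e-04 -1.0e+00] F [-0.41 -0.37  3.68] M [-0.108  0.058  0.186] gap 0.0307 q6 [ 0.19  0.15  1.55  0.    1.43 -0.83]
knob L circ 506.7 307.9 17.0 z 0.1323 mean [0.5066 0.3073 0.1321]
bar mid z 0.0843 lean 0.25 deg (left up +) 307
sample ((1.784899115562439, -0.34642869234085083), 21.20657730102539)
t 20.62 tcp [0.529  0.1605 0.1279] yaw 58.56 zax [-1.5e-03  8.0e-04 -1.0e+00] F [-0.13  0.93  4.72] M [-0.056  0.029 -0.165] gap 0.0306 q6 [ 0.19  0.15  1.55  0.    1.43 -0.83]
```

View pics/s16c.png

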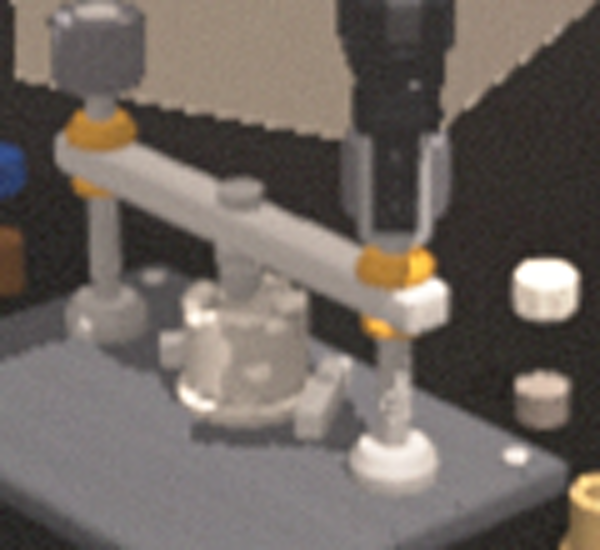

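Call:
play_rows(slide=[[0,0,0],[0,0,-0.02],[0,0,-0.045],[0.045,-0.038,-0.045],[0.09,-0.076,-0.045],[0.115,-0.096,-0.045],[0.115,-0.096,-0.02],[0.115,-0.096,0]], dr=[[0,0,0],[0,0,0],[0,0,-8],[0,0,-18],[0,0,-28],[0,0,-38],[0,0,-40],[0,0,-40]], jaw=0.05)

```text
t: 21.62
ee_pos: [0.5057, 0.3089, 0.1251]
orientation: [0.651, 0.759, -0.002, -0.002]
contact_force: [0.3, -1.2, -0.3]
finger_gap: 0.05
```

Call:
play_rows(slide=[[0,0,0],[0,0,0],[0,0,0]], dr=[[0,0,0],[0,0,0],[0,0,0]])

```text
t: 22.0
ee_pos: [0.5073, 0.3084, 0.1283]
orientation: [0.652, 0.758, -0.0, -0.001]
contact_force: [-0.2, -0.1, 0.8]
finger_gap: 0.05
```

Run:
```python
from h import *
st(); print(incl(bot.observe()["ee_pos"]))
goal([0.507,0.3078,0.128],98.6)
```

```text
t 22.0 tcp [0.5073 0.3084 0.1283] yaw 98.56 zax [-1.3e-03  7.0e-04 -1.0e+00] F [-0.19 -0.06  0.84] M [ 0.012 -0.002  0.025] gap 0.05 q6 [ 0.45  0.24  1.45  0.    1.45 -1.27]
[0.0007 0.0754]
 slide [-0.0006, -0.0003, 0.0003] dr [-0.07, -0.05, -0.04]
```

Create r.py:
```python
from h import *
import sys
s=bot.observe(); X=R.from_quat(s["orientation"]).as_matrix()
print(round(s["t"],2),"yaw",np.degrees(np.arctan2(X[1,0],X[0,0])).round(2),"Mz",s["moment"][2].round(3))
```

```text
(no output)
```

Call:
play_rows(slide=[[0,0,0],[0,0,0],[0,0,0]], dr=[[0,0,0],[0,0,0],[0,0,0]], jaw=0.025)

```text
t: 22.38
ee_pos: [0.5071, 0.3081, 0.1282]
orientation: [0.652, 0.758, -0.001, -0.0]
contact_force: [-0.2, -2.4, 5.6]
finger_gap: 0.0305
```

Call:
play_rows(slide=[[0,0,0],[0,0,0],[0,0,0]], dr=[[0,0,4],[0,0,8],[0,0,12]])

```text
t: 22.75
ee_pos: [0.5071, 0.3082, 0.1282]
orientation: [0.729, 0.685, -0.001, -0.0]
contact_force: [-0.5, -2.1, 5.3]
finger_gap: 0.0304
```

```bash
python3 r.py
```

```text
22.75 yaw 86.46 Mz 0.154
```

Call:
play_rows(slide=[[0,0,0]], dr=[[0,0,4]])

```text
t: 22.88
ee_pos: [0.5071, 0.3083, 0.1282]
orientation: [0.752, 0.659, -0.001, -0.0]
contact_force: [-0.5, -0.8, 4.3]
finger_gap: 0.0307
```

```bash
python3 r.py
```

```text
22.88 yaw 82.46 Mz 0.135
```

Call:
play_rows(slide=[[0,0,0]], dr=[[0,0,4]])

```text
t: 23.0
ee_pos: [0.5071, 0.3083, 0.1282]
orientation: [0.775, 0.632, -0.001, -0.0]
contact_force: [-0.6, -1.4, 4.8]
finger_gap: 0.0309
```

```bash
python3 r.py
```

```text
23.0 yaw 78.46 Mz 0.22
```

Call:
play_rows(slide=[[0,0,0]], dr=[[0,0,4]])

```text
t: 23.12
ee_pos: [0.5071, 0.3084, 0.1282]
orientation: [0.796, 0.605, -0.0, -0.001]
contact_force: [-1.3, -2.3, 4.6]
finger_gap: 0.0307
```

```bash
python3 r.py
```

```text
23.12 yaw 74.47 Mz 0.178
```

Call:
play_rows(slide=[[0,0,0]], dr=[[0,0,4]])

```text
t: 23.25
ee_pos: [0.5071, 0.3084, 0.1282]
orientation: [0.817, 0.577, -0.0, -0.001]
contact_force: [0.1, -1.5, 5.7]
finger_gap: 0.0304
```

```bash
python3 r.py
```

```text
23.25 yaw 70.47 Mz 0.169
```

Call:
play_rows(slide=[[0,0,0]], dr=[[0,0,4]])

```text
t: 23.38
ee_pos: [0.5072, 0.3085, 0.1282]
orientation: [0.836, 0.548, -0.0, -0.001]
contact_force: [0.1, -1.4, 5.2]
finger_gap: 0.0306
```

```bash
python3 r.py;python3 - <<'E'
from h import *
im,d,c=look("side","s17.png")
cv2.imwrite("pics/s17c.png",cv2.resize(im[230:300,290:350,::-1],None,fx=9,fy=8,interpolation=cv2.INTER_CUBIC))
for i in range(4):
    print(bot.observe()["moment"][2].round(3)); bot.get_image("top")
E
```

```text
23.38 yaw 66.47 Mz 0.214
0.005
-0.124
-0.149
-0.106
```

View pics/s17c.png

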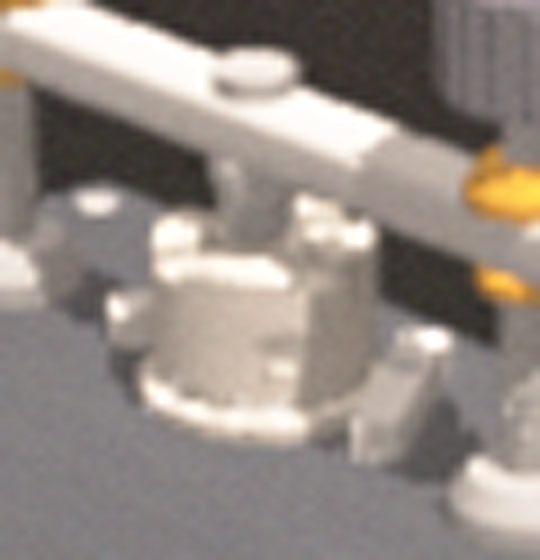

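Call:
play_rows(slide=[[0,0,0],[0,0,-0.02],[0,0,-0.045],[-0.05,0.03,-0.045],[-0.1,0.06,-0.045],[-0.127,0.079,-0.045],[-0.127,0.079,-0.02],[-0.127,0.079,0]], dr=[[0,0,0],[0,0,0],[0,0,-8],[0,0,-18],[0,0,-28],[0,0,-32],[0,0,-32],[0,0,-32]], jaw=0.05)

```text
t: 24.62
ee_pos: [0.5282, 0.1597, 0.1255]
orientation: [0.653, 0.758, -0.002, -0.002]
contact_force: [-0.0, -0.5, -0.4]
finger_gap: 0.0502
```

Call:
play_rows(slide=[[0,0,0],[0,0,0],[0,0,0]], dr=[[0,0,0],[0,0,0],[0,0,0]])

```text
t: 25.0
ee_pos: [0.5292, 0.1607, 0.1281]
orientation: [0.652, 0.758, -0.0, -0.001]
contact_force: [-0.4, 0.1, -0.0]
finger_gap: 0.0502
```

Run:
```python
from h import *
st(); print(incl(bot.observe()["ee_pos"]))
goal([0.529,0.1601,0.128],98.6)
knobs("t18")
```

```text
t 25.0 tcp [0.5292 0.1607 0.1281] yaw 98.59 zax [-1.3e-03  1.0e-04 -1.0e+00] F [-0.43  0.08 -0.01] M [-0.067  0.006 -0.035] gap 0.0502 q6 [ 0.19  0.15  1.55  0.    1.43 -1.53]
[ 0.0003 -0.074 ]
 slide [-0.0005, -0.0003, 0.0001] dr [-0.07, -0.01, -0.01]
knob L circ 506.8 307.5 16.7 z 0.1323 mean [0.5067 0.3074 0.1321]
bar mid z 0.0830 lean -0.40 deg (left up +) 263
sample ((1.772788166999817, -0.3506917357444763), 21.19579315185547)
```

Close on the right knob and turn in 3° steps with readings.

Call:
play_rows(slide=[[0,0,0],[0,0,0],[0,0,0]], dr=[[0,0,0],[0,0,0],[0,0,0]], jaw=0.025)

```text
t: 25.42
ee_pos: [0.529, 0.1597, 0.128]
orientation: [0.652, 0.758, -0.001, -0.0]
contact_force: [0.9, -3.0, 4.4]
finger_gap: 0.0307
```

Call:
play_rows(slide=[[0,0,0],[0,0,0]], dr=[[0,0,4],[0,0,8]])

```text
t: 25.68
ee_pos: [0.529, 0.1599, 0.128]
orientation: [0.704, 0.71, -0.001, -0.0]
contact_force: [-0.9, -3.4, 5.1]
finger_gap: 0.0308
```

```bash
python3 r.py
```

```text
25.68 yaw 90.46 Mz 0.137
```

Call:
play_rows(slide=[[0,0,0]], dr=[[0,0,4]])

```text
t: 25.8
ee_pos: [0.5291, 0.1599, 0.128]
orientation: [0.729, 0.685, -0.001, -0.0]
contact_force: [-0.2, -2.0, 5.4]
finger_gap: 0.0306
```

```bash
python3 r.py
```

```text
25.8 yaw 86.46 Mz 0.187
```

Call:
play_rows(slide=[[0,0,0]], dr=[[0,0,4]])

```text
t: 25.92
ee_pos: [0.5291, 0.16, 0.128]
orientation: [0.752, 0.659, -0.001, -0.0]
contact_force: [-1.7, -2.2, 5.9]
finger_gap: 0.0307
```

```bash
python3 r.py
```

```text
25.93 yaw 82.46 Mz 0.213
```

Call:
play_rows(slide=[[0,0,0]], dr=[[0,0,4]])

```text
t: 26.05
ee_pos: [0.529, 0.1601, 0.128]
orientation: [0.775, 0.632, -0.001, -0.0]
contact_force: [-0.8, -1.9, 5.6]
finger_gap: 0.0306
```

```bash
python3 r.py
```

```text
26.05 yaw 78.46 Mz 0.215
```

Call:
play_rows(slide=[[0,0,0]], dr=[[0,0,3]])

```text
t: 26.18
ee_pos: [0.5291, 0.1601, 0.128]
orientation: [0.791, 0.612, -0.001, -0.0]
contact_force: [-0.2, -2.2, 4.2]
finger_gap: 0.0305
```

```bash
python3 r.py
```

```text
26.18 yaw 75.49 Mz 0.167
```

Call:
play_rows(slide=[[0,0,0]], dr=[[0,0,3]])

```text
t: 26.3
ee_pos: [0.5291, 0.1602, 0.128]
orientation: [0.806, 0.591, -0.001, -0.0]
contact_force: [-0.9, -2.2, 5.1]
finger_gap: 0.0306
```

```bash
python3 r.py
```

```text
26.3 yaw 72.5 Mz 0.203
```

Call:
play_rows(slide=[[0,0,0]], dr=[[0,0,3]])

```text
t: 26.42
ee_pos: [0.5291, 0.1603, 0.128]
orientation: [0.822, 0.57, -0.001, -0.0]
contact_force: [-0.4, -1.3, 4.7]
finger_gap: 0.0306
```

```bash
python3 r.py
```

```text
26.43 yaw 69.5 Mz 0.166
```

Call:
play_rows(slide=[[0,0,0]], dr=[[0,0,3]])

```text
t: 26.55
ee_pos: [0.5291, 0.1603, 0.128]
orientation: [0.836, 0.548, -0.001, -0.0]
contact_force: [0.0, -0.9, 4.9]
finger_gap: 0.0307
```

```bash
python3 r.py;python3 - <<'E'
from h import *
im,d,c=look("side","s19.png")
cv2.imwrite("pics/s19c.png",cv2.resize(im[230:300,290:350,::-1],None,fx=9,fy=8,interpolation=cv2.INTER_CUBIC))
for i in range(6):
    print(bot.observe()["moment"][2].round(3)); bot.get_image("top")
knobs("t19")
E
```

```text
26.55 yaw 66.5 Mz 0.254
0.063
-0.01
-0.062
-0.076
-0.021
-0.053
knob L circ 506.7 307.7 16.8 z 0.1322 mean [0.5067 0.3073 0.1321]
bar mid z 0.0819 lean 0.57 deg (left up +) 304
sample ((1.730018138885498, -0.38995906710624695), 21.175798416137695)
```

View pics/s19c.png

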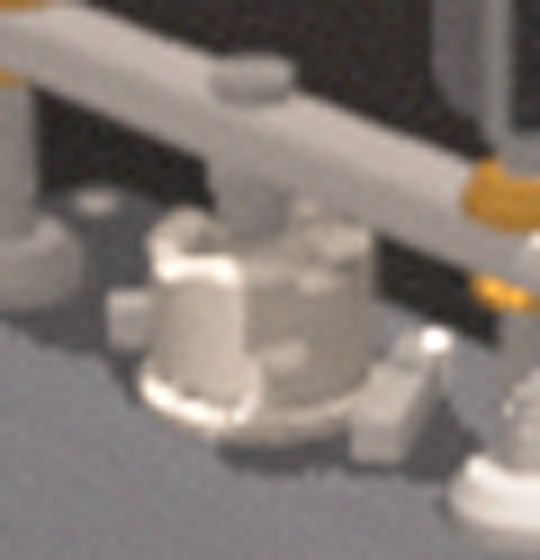

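Call:
play_rows(slide=[[0,0,0],[0,0,-0.02],[0,0,-0.045],[0.05,-0.03,-0.045],[0.1,-0.06,-0.045],[0.127,-0.079,-0.045],[0.127,-0.079,-0.02],[0.127,-0.079,0]], dr=[[0,0,0],[0,0,0],[0,0,-8],[0,0,-18],[0,0,-28],[0,0,-32],[0,0,-32],[0,0,-32]], jaw=0.05)

```text
t: 27.95
ee_pos: [0.5056, 0.3094, 0.1253]
orientation: [0.652, 0.759, -0.002, -0.002]
contact_force: [-0.1, -0.6, -0.2]
finger_gap: 0.0499
```

Call:
play_rows(slide=[[0,0,0],[0,0,0],[0,0,0]], dr=[[0,0,0],[0,0,0],[0,0,0]])

```text
t: 28.32
ee_pos: [0.5072, 0.3085, 0.1283]
orientation: [0.652, 0.758, -0.0, -0.001]
contact_force: [-0.5, -0.2, -0.0]
finger_gap: 0.05
```

Run:
```python
from h import *
st(); print(incl(bot.observe()["ee_pos"]))
goal([0.507,0.3078,0.128],98.6)
knobs("t20")
```

```text
t 28.32 tcp [0.5072 0.3085 0.1283] yaw 98.55 zax [-1.4e-03  9.0e-04 -1.0e+00] F [-0.52 -0.21 -0.02] M [-0.024 -0.008 -0.046] gap 0.05 q6 [ 0.45  0.24  1.45  0.    1.45 -1.27]
[0.0007 0.0755]
 slide [-0.0007, -0.0003, 0.0003] dr [-0.07, -0.06, -0.05]
knob R circ 529.1 159.9 16.9 z 0.1323 mean [0.529  0.16   0.1322]
bar mid z 0.0820 lean 0.27 deg (left up +) 259
sample ((1.753801703453064, -0.3551586866378784), 21.18358039855957)
```

View pics/t20c.png

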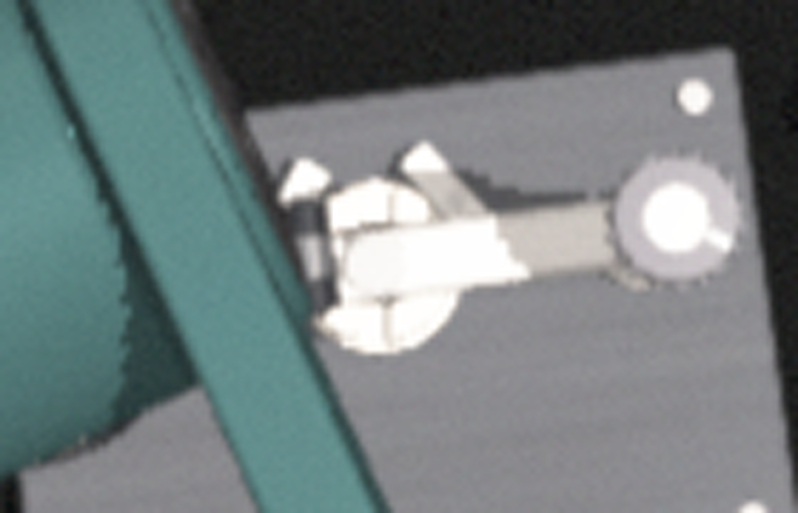

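Call:
play_rows(slide=[[0,0,0],[0,0,0],[0,0,0]], dr=[[0,0,0],[0,0,0],[0,0,0]], jaw=0.025)

```text
t: 28.75
ee_pos: [0.507, 0.308, 0.128]
orientation: [0.652, 0.758, -0.001, -0.001]
contact_force: [-0.1, -1.4, 4.9]
finger_gap: 0.0306
```

Call:
play_rows(slide=[[0,0,0],[0,0,0]], dr=[[0,0,2],[0,0,4]])

```text
t: 29.0
ee_pos: [0.507, 0.3081, 0.128]
orientation: [0.679, 0.734, -0.001, -0.001]
contact_force: [-0.2, -1.6, 5.3]
finger_gap: 0.0307
```

```bash
python3 r.py
```

```text
29.0 yaw 94.49 Mz 0.154
```

Call:
play_rows(slide=[[0,0,0]], dr=[[0,0,1.5]])

```text
t: 29.12
ee_pos: [0.507, 0.3081, 0.128]
orientation: [0.688, 0.725, -0.001, -0.001]
contact_force: [-1.5, -1.2, 6.4]
finger_gap: 0.0307
```

```bash
python3 r.py
```

```text
29.12 yaw 93.0 Mz 0.244
```

Call:
play_rows(slide=[[0,0,0]], dr=[[0,0,1.5]])

```text
t: 29.25
ee_pos: [0.507, 0.3082, 0.128]
orientation: [0.698, 0.716, -0.001, -0.001]
contact_force: [-1.2, -1.8, 4.4]
finger_gap: 0.0307
```

```bash
python3 r.py
```

```text
29.25 yaw 91.5 Mz 0.168
```

Call:
play_rows(slide=[[0,0,0]], dr=[[0,0,1.5]])

```text
t: 29.38
ee_pos: [0.507, 0.3082, 0.128]
orientation: [0.707, 0.707, -0.001, -0.001]
contact_force: [-0.7, -2.2, 5.2]
finger_gap: 0.0308
```

```bash
python3 r.py
```

```text
29.38 yaw 90.01 Mz 0.202
```

Call:
play_rows(slide=[[0,0,0]], dr=[[0,0,1.5]])

```text
t: 29.5
ee_pos: [0.507, 0.3082, 0.128]
orientation: [0.716, 0.698, -0.001, -0.001]
contact_force: [-0.0, -1.9, 5.2]
finger_gap: 0.0308
```

```bash
python3 r.py
```

```text
29.5 yaw 88.51 Mz 0.231
```

Call:
play_rows(slide=[[0,0,0]], dr=[[0,0,1.5]])

```text
t: 29.62
ee_pos: [0.507, 0.3082, 0.128]
orientation: [0.725, 0.688, -0.001, -0.001]
contact_force: [-0.7, -2.4, 5.1]
finger_gap: 0.0308
```

```bash
python3 r.py
```

```text
29.62 yaw 87.01 Mz 0.248
```

Call:
play_rows(slide=[[0,0,0]], dr=[[0,0,1.5]])

```text
t: 29.75
ee_pos: [0.507, 0.3082, 0.128]
orientation: [0.734, 0.679, -0.001, -0.001]
contact_force: [-0.9, -1.0, 5.6]
finger_gap: 0.0304
```

```bash
python3 r.py
```

```text
29.75 yaw 85.51 Mz 0.254
```

Call:
play_rows(slide=[[0,0,0]], dr=[[0,0,1.5]])

```text
t: 29.88
ee_pos: [0.507, 0.3083, 0.128]
orientation: [0.743, 0.669, -0.001, -0.001]
contact_force: [-0.7, -1.4, 5.3]
finger_gap: 0.0305
```

```bash
python3 r.py
```

```text
29.88 yaw 84.01 Mz 0.203
```

Call:
play_rows(slide=[[0,0,0]], dr=[[0,0,1.5]])

```text
t: 30.0
ee_pos: [0.507, 0.3083, 0.128]
orientation: [0.752, 0.659, -0.001, -0.001]
contact_force: [-1.4, -2.6, 5.0]
finger_gap: 0.0307
```

```bash
python3 r.py
python3 - <<'E'
from h import *
for i in range(10):
    bot.get_image("top"); print(bot.observe()["moment"][2].round(3)) 
st()
E
```

```text
30.0 yaw 82.51 Mz 0.199
0.073
0.089
0.098
0.065
0.092
0.07
0.074
0.018
0.066
0.053
t 30.5 tcp [0.507  0.3083 0.128 ] yaw 82.53 zax [-0.0019 -0.     -1.    ] F [-0.14 -1.23  6.01] M [-0.331  0.145  0.053] gap 0.0309 q6 [ 0.45  0.24  1.45  0.    1.45 -0.99]
```

Call:
play_rows(slide=[[0,0,0],[0,0,-0.02],[0,0,-0.045],[-0.05,0.015,-0.045],[-0.1,0.029,-0.045],[-0.144,0.041,-0.045],[-0.144,0.041,-0.02],[-0.144,0.041,0]], dr=[[0,0,0],[0,0,0],[0,0,-4],[0,0,-10],[0,0,-16],[0,0,-16],[0,0,-16],[0,0,-16]], jaw=0.05)

```text
t: 31.5
ee_pos: [0.5283, 0.1595, 0.1256]
orientation: [0.653, 0.757, -0.001, -0.002]
contact_force: [-0.5, 0.1, -1.1]
finger_gap: 0.0499
```

Call:
play_rows(slide=[[0,0,0],[0,0,0],[0,0,0]], dr=[[0,0,0],[0,0,0],[0,0,0]])

```text
t: 31.88
ee_pos: [0.5292, 0.1606, 0.1281]
orientation: [0.652, 0.758, -0.0, -0.001]
contact_force: [0.2, -0.5, 0.4]
finger_gap: 0.0499
```

Run:
```python
from h import *
st(); print(incl(bot.observe()["ee_pos"]))
goal([0.529,0.1603,0.128],98.6)
knobs("t21")
```

```text
t 31.88 tcp [0.5292 0.1606 0.1281] yaw 98.59 zax [-1.2e-03  1.0e-04 -1.0e+00] F [ 0.25 -0.49  0.36] M [ 0.006 -0.008  0.014] gap 0.0499 q6 [ 0.19  0.15  1.55  0.    1.43 -1.53]
[ 0.0004 -0.0741]
 slide [-0.0002, -0.0003, 0.0001] dr [-0.07, -0.02, -0.01]
knob L circ 506.9 307.6 16.8 z 0.1323 mean [0.5068 0.3073 0.1322]
bar mid z 0.0819 lean -0.25 deg (left up +) 262
sample ((1.8098599910736084, -0.3476531505584717), 21.22747039794922)
```

View pics/t21c.png

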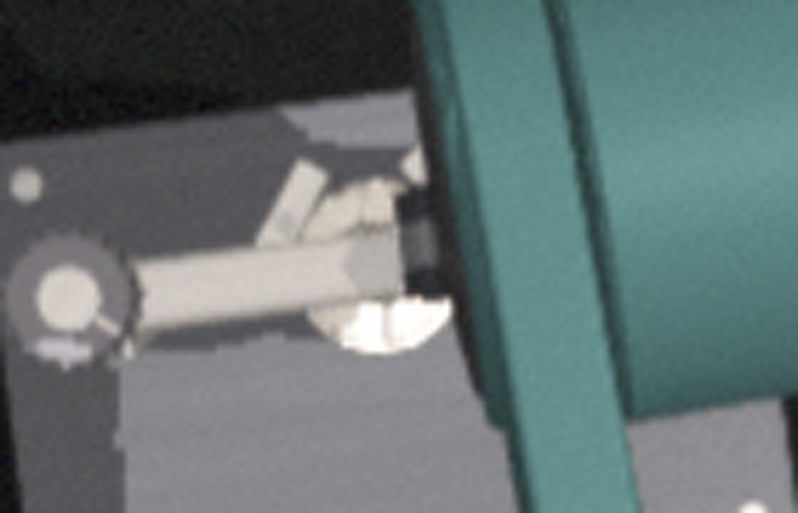

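Call:
play_rows(slide=[[0,0,0],[0,0,0],[0,0,0]], dr=[[0,0,0],[0,0,0],[0,0,0]], jaw=0.025)

```text
t: 32.3
ee_pos: [0.5291, 0.1597, 0.128]
orientation: [0.652, 0.758, -0.001, -0.0]
contact_force: [-1.7, -2.6, 5.3]
finger_gap: 0.0308
```

Call:
play_rows(slide=[[0,0,0],[0,0,0]], dr=[[0,0,1],[0,0,2]])

```text
t: 32.55
ee_pos: [0.529, 0.1598, 0.128]
orientation: [0.666, 0.746, -0.001, -0.0]
contact_force: [-1.0, -2.9, 5.4]
finger_gap: 0.0307
```

```bash
python3 r.py
```

```text
32.55 yaw 96.55 Mz 0.209
```

Call:
play_rows(slide=[[0,0,0]], dr=[[0,0,1]])

```text
t: 32.67
ee_pos: [0.5291, 0.1598, 0.128]
orientation: [0.672, 0.741, -0.001, -0.0]
contact_force: [-0.4, -1.9, 6.0]
finger_gap: 0.0305
```

```bash
python3 r.py
```

```text
32.67 yaw 95.55 Mz 0.196
```

Call:
play_rows(slide=[[0,0,0]], dr=[[0,0,1]])

```text
t: 32.8
ee_pos: [0.5291, 0.1598, 0.128]
orientation: [0.678, 0.735, -0.001, -0.0]
contact_force: [-0.6, -2.1, 5.8]
finger_gap: 0.0305
```

```bash
python3 r.py
```

```text
32.8 yaw 94.55 Mz 0.212
```

Call:
play_rows(slide=[[0,0,0]], dr=[[0,0,1]])

```text
t: 32.92
ee_pos: [0.5291, 0.1598, 0.128]
orientation: [0.685, 0.729, -0.001, -0.0]
contact_force: [-0.6, -2.7, 6.0]
finger_gap: 0.0308
```

```bash
python3 r.py
```

```text
32.92 yaw 93.56 Mz 0.248
```

Call:
play_rows(slide=[[0,0,0]], dr=[[0,0,1]])

```text
t: 33.05
ee_pos: [0.5291, 0.1598, 0.128]
orientation: [0.691, 0.723, -0.001, -0.0]
contact_force: [0.4, -2.2, 5.8]
finger_gap: 0.0304
```

```bash
python3 r.py
```

```text
33.05 yaw 92.56 Mz 0.226
```

Call:
play_rows(slide=[[0,0,0]], dr=[[0,0,1]])

```text
t: 33.17
ee_pos: [0.5291, 0.1598, 0.128]
orientation: [0.697, 0.717, -0.001, -0.0]
contact_force: [-1.2, -2.0, 5.0]
finger_gap: 0.0307
```

```bash
python3 r.py
```

```text
33.17 yaw 91.56 Mz 0.25
```

Call:
play_rows(slide=[[0,0,0]], dr=[[0,0,1]])

```text
t: 33.3
ee_pos: [0.5291, 0.1598, 0.128]
orientation: [0.704, 0.711, -0.001, -0.0]
contact_force: [-0.7, -1.7, 5.9]
finger_gap: 0.0307
```

```bash
python3 r.py
```

```text
33.3 yaw 90.55 Mz 0.209
```

Run:
```python
import numpy as np
from scipy.optimize import curve_fit
r=np.radians
L0,R0=.06,.18
D=[]
for a,m in zip([32,36,40],[.172,.155,.167]): D.append((L0+r(40),R0+r(a),m))
for a,m in zip([28,32,36,40],[.135,.171,.147,.211]): D.append((L0+r(40+a),R0+r(40),m))
for a,m in zip([20,24,28,32,36,40],[.19,.091,.18,.146,.152,.186]): D.append((L0+r(80),R0+r(40+a),m))
for a,m in zip([12,16,20,24,28,32],[.154,.135,.22,.178,.169,.214]): D.append((L0+r(80+a),R0+r(80),m))
for a,m in zip([8,12,16,20,23,26,29,32],[.137,.187,.213,.215,.167,.203,.166,.254]): D.append((L0+r(112),R0+r(80+a),m))
for a,m in zip([4,5.5,7,8.5,10,11.5,13,14.5,16],[.154,.244,.168,.202,.231,.248,.254,.203,.199]): D.append((L0+r(112+a),R0+r(112),m))
for a,m in zip(range(2,9),[.209,.196,.212,.248,.226,.25,.209]): D.append((L0+r(128),R0+r(112+a),m))
D=np.array(D); a=(D[:,0]+D[:,1])/2
now=(L0+r(128)+R0+r(120))/2
f=lambda x,a0: .16+.1*np.maximum(0,x-a0)
p,c=curve_fit(f,a,D[:,2],p0=[1.6]); print("a0",p,c**.5,"F now",50*(now-p),"std",(D[:,2]-f(a,*p)).std(),now)
f=lambda x,a0,b: b+.1*np.maximum(0,x-a0)
p,c=curve_fit(f,a,D[:,2],p0=[1.6,.16]); print("a0,b",p,np.diag(c)**.5,"F",50*(now-p[0]))
f=lambda x,a0,k: .16+k*np.maximum(0,x-a0)
p,c=curve_fit(f,a,D[:,2],p0=[1.6,.1]); print("a0,k",p,np.diag(c)**.5,"load/.002",p[1]*(now-p[0])/.002)
```

```text
a0 [1.62098465] [[0.05402794]] F now [33.16118114] std 0.028751489742471787 2.2842082724729686
a0,b [1.63268706 0.16121429] [0.09580647 0.00786791] F 32.57606065789439
a0,k [1.58312349 0.09144759] [0.14604643 0.02652052] load/.002 32.05625620273387
```

Call:
play_rows(slide=[[0,0,0],[0,0,0]], dr=[[0,0,1],[0,0,2]])

```text
t: 33.55
ee_pos: [0.5291, 0.1599, 0.128]
orientation: [0.716, 0.698, -0.001, -0.0]
contact_force: [-1.6, -3.0, 5.6]
finger_gap: 0.0309
```

```bash
python3 r.py
```

```text
33.55 yaw 88.56 Mz 0.26
```

Call:
play_rows(slide=[[0,0,0]], dr=[[0,0,1]])

```text
t: 33.67
ee_pos: [0.5291, 0.1599, 0.128]
orientation: [0.722, 0.692, -0.001, -0.0]
contact_force: [-0.0, -1.6, 5.9]
finger_gap: 0.0304
```

```bash
python3 r.py
```

```text
33.67 yaw 87.56 Mz 0.218
```

Call:
play_rows(slide=[[0,0,0],[0,0,0],[0,0,-0.02],[0,0,-0.06],[0,-0.05,-0.12],[0,-0.1,-0.15],[0,-0.15,-0.15],[0,-0.15,-0.15]], dr=[[0,0,0],[0,0,0],[0,0,0],[0,0,0],[0,0,0],[0,0,0],[0,0,0],[0,0,0]], jaw=0.05)

```text
t: 34.67
ee_pos: [0.3766, 0.1671, 0.2787]
orientation: [0.721, 0.693, 0.0, -0.001]
contact_force: [1.5, 0.6, -0.4]
finger_gap: 0.0501
```

Run:
```python
from h import *
st()
for i in range(3): knobs("t22%d"%i)
im,d,c=look("side","s22.png")
cv2.imwrite("pics/s22c.png",cv2.resize(im[180:330,200:410,::-1],None,fx=3.7,fy=3.7,interpolation=cv2.INTER_CUBIC))
```

```text
t 34.67 tcp [0.3766 0.1671 0.2787] yaw 87.71 zax [-8.0e-04  1.3e-03 -1.0e+00] F [ 1.52  0.63 -0.4 ] M [-0.005 -0.016  0.076] gap 0.0501 q6 [ 0.28 -0.23  1.62  0.    1.75 -1.25]
knob L circ 506.8 307.9 17.0 z 0.1322 mean [0.5067 0.3072 0.132 ]
knob R circ 529.2 159.9 16.7 z 0.1322 mean [0.5291 0.1602 0.1322]
bar mid z 0.0812 lean 0.12 deg (left up +) 534
sample ((1.7949728965759277, -0.34014537930488586), 21.21380043029785)
knob L circ 506.7 307.7 16.8 z 0.1322 mean [0.5067 0.3073 0.132 ]
knob R circ 529.1 159.9 16.9 z 0.1322 mean [0.5291 0.1601 0.1321]
bar mid z 0.0812 lean 0.18 deg (left up +) 532
sample ((1.7587240934371948, -0.38360515236854553), 21.197172164916992)
knob L circ 506.7 307.8 16.9 z 0.1321 mean [0.5067 0.3073 0.1321]
knob R circ 529.3 160.0 16.8 z 0.1323 mean [0.5292 0.1601 0.1322]
bar mid z 0.0813 lean 0.26 deg (left up +) 534
sample ((1.7704384326934814, -0.3489547669887543), 21.19580841064453)
```

View pics/s22c.png

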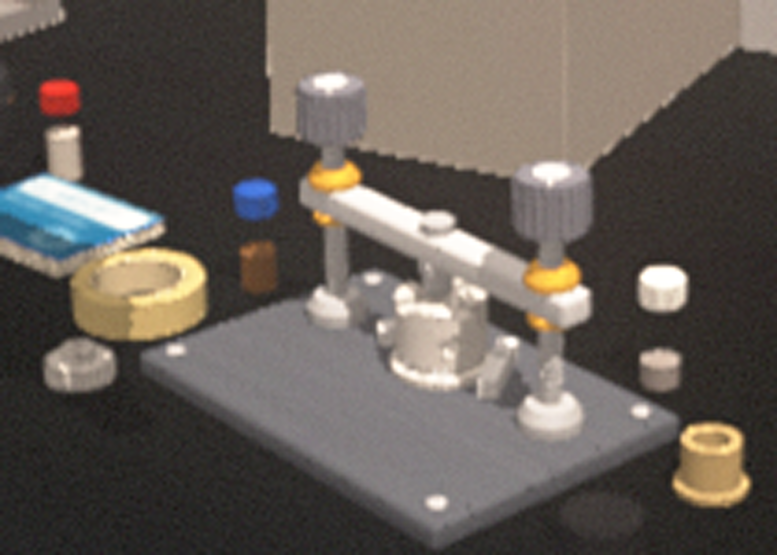

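View pics/t220.png

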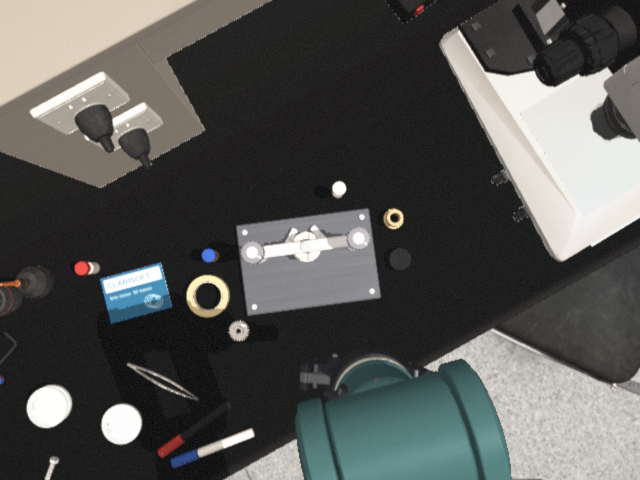

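View pics/t220c.png

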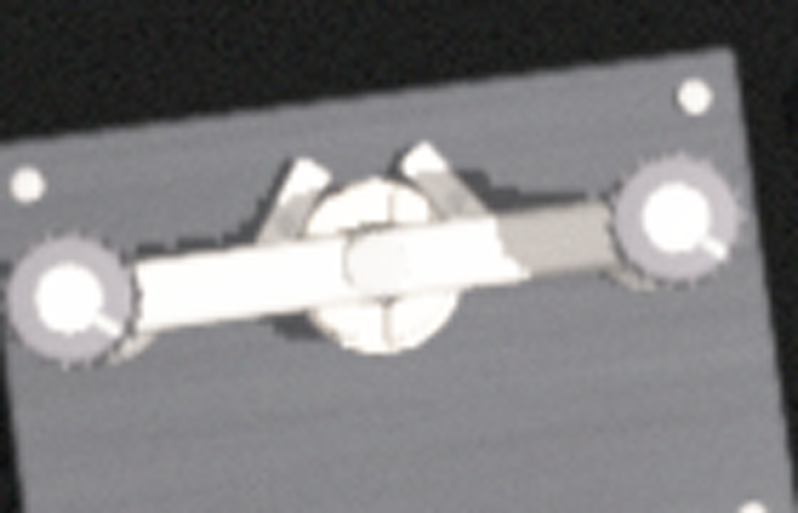

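```bash
python3 -c "
from h import *
print(bot.close_job())"
```

```text
the job is handed in; nothing more can be done
None
```

I handed the job in at about 35 s of the 72 s. The sample is home in its V nest, and the foot holds it with an estimated 34–35 N.

- **Sample:** I pushed it in with the two fingers a little apart, which centred it. A second push with closed fingers met firm contact on the V blocks at about 19 N and did not move it any further. The top camera measured its centre at about (1.8, −0.35) mm in my estimated clamp frame, within the 2 mm calibration, and it stayed there throughout the clamping.
- **Bar:** I lowered it in four alternate steps on each knob. The largest step was 40° and the last ones were smaller, 11–16°. The bar's lean stayed near 1° in the middle of steps; one partly hidden reading showed 1.3°. At the end it measured 0.1–0.3°.
- **Force:** I fitted the knob torques read while turning. First touch came at a mean knob angle of about 1.62 rad, and the force just before the last 3° was 33 ± 3 N. Those 3° should add just over 1 N. Single torque readings scatter by about 0.03 N m, or 15 N, so the figure rests on that fit, not on any one reading. The torque while holding a knob still was not a reliable check: one reading implied about 55 N, which the turning torques contradicted.
- **Other things:** In the last top and side pictures the bystanders stand as they were, and the robot is clear of everything.

My first grip on the right knob was off centre, so I let go and gripped it again before turning.

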